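# Load the mould press and wind it shut with a loose crank

### The arm

A 7-joint arm with a two-finger parallel gripper is mounted at the origin on the work surface. World frame = base frame: x ahead of the robot, y to its left, z up, the work surface at z = 0. Lengths are in m, angles in rad, forces in N, time in s.
With the tool pointing down it reaches from about 0.35 to 0.9 m from the base axis. Payload 8.1 kg.
Tool frame: the origin (TCP) lies midway between the tips of the shut fingers; the grasp point (between the pads) lies 19 mm behind it; z points along the fingers, x is the direction in which the jaws open and shut, and the axes are right-handed (so a half turn about z gives the same grasp; the last joint's range is limited). The gripper opens to 92 mm and grips with 3 to 60 N. Pads are 19 mm wide; open, the fingers measure 130 mm over their backs; the gripper's body (75 mm by 190 mm) begins 47 mm behind the grasp point.
Start: joints at [1.083, 0.434, 0.025, 1.573, -0.012, 1.134, -0.075], TCP at [0.235, -0.579, 0.227] pointing down, gripper open.
Joint ranges: [-2.62, 2.62], [-0.44, 2.09], [-1.27, 1.32], [0.08, 2.57], [-1.32, 4.46], [0.12, 2], [-2.74, 2.74]. Speed limits (rad/s): [2.22, 2.22, 3.01, 3.01, 3.14, 3.14, 3.14].

### API

Orientations are given as a rotation vector (axis times angle).
In Python, from cell import arm gives the robot as it stands.
- The arm moves only by the tool jog_arm, never from a script. Its argument "commands" is a list of rows, each an object with "translation": the shift along the tool's x, y, z in mm, a list of three; "turn": the turn, a rotation vector about the tool's x, y, z in rad, a list of three. A call has 1 to 12 rows; each row is the pose to reach, as a shift and turn from the pose commanded when the call began, along the tool's axes at that moment; what a row does not reach only later rows make up. A row lasts 1/12 s, in which the tool goes at most 41.7 mm and 7.16 degrees, less where a joint would pass 70% of its speed; a pose out of reach is approached as far as the arm can. A call with a gripper value outside its range is refused whole. "claw" is the closure, from -1 (fully open) to 1 (shut), so that 0 is half open, set as the call begins (left out, the last holds). The fingers move at their own pace and stop on an object; "grip_force" is the grip in N (left out, the last holds). Time passes only in rows, so rows that repeat a pose let the fingers close. It gives the time, the measured TCP pose, the force and the opening at its end, in the units of the state.
- arm.observe(): the state, without advancing time (a new reading comes with each control period).
- arm.get_image(name): name is "side" or "top" or "wrist"; returns the picture (480x640x3 uint8, blue, green, red); there is no depth.
- arm.camera_info(name): a dict with "vertical_fov" (degrees; the focal length in pixels is half the picture's height over the tangent of half this angle, whatever the lens; pixels are square), "cx", "cy" (the principal point, pixels), "eye" and "rotation" of the camera in the world. Camera axes: x right, y up, looking along -z (the intrinsics and any distortion apply to the point x, -y, -z); pixel columns grow to the right and rows downward; lengths in m; the calibration is good to about 2 mm. A picture is of the moment at which its call begins: read the wrist's pose just before it. camera_info takes no time and is no camera call; for the wrist camera it gives the pose at the moment of the call.
- arm.sign_off(): hands the job in, once; it reports no verdict.
Trained networks look in the newest picture that a camera, given by its name, has taken for a name from the list of things; names that differ only in an ending like _2 or _b are one class to them, and where a whole thing is asked for, a point or a joint stands for the part that bears it (a point fixed in the world has none). Each returns a list of dicts, best first, with "confidence" (0 to 1); they miss things now and then, are a little off and sometimes report something else, mostly with a low value. They report only what shows in the picture. A call takes as long as a camera call.
- arm.trace(camera, query): "region" (480x640 bool, what is visible of it) and "box" ([left, top, width, height] in pixels, round what is visible of it).
- arm.landmark_of(camera, query): "at" ([column, row] in pixels: a listed point, or the origin of a listed thing).
The state is a dict: "clock": time; "joints": joint angles; "dq": joint speeds; "joint_efforts": joint torques, N m; "position": TCP position; "ee_rot": TCP orientation; "force": force on the tool from outside, world axes, zero at the start; "ft_torque": the same for the moment, N m; "width": opening from 0.0 (shut) to 1.0 (fully open).
Only numpy, scipy, OpenCV 4.12 (cv2) and the standard library are available. Lean on these libraries where they do the work, as an engineer would, in place of code of your own. Each camera call takes 0.05 s, during which the arm holds its last target. There are 200 camera calls.

### The job

Put every mould frame flat in the tray, one to a bay, then slide the loaded tray into the press until it is fully home against the back stop. Then fit the loose crank on the hidden hexagon in the well on top of the press, feeling for the position where it drops on, and wind it clockwise until the platen has come right down and stops. Last, lift the crank off and stand it upright on its cork mat again, leaving the other things on the bench undisturbed.

Things in the scene. Friction and masses are not known exactly. Their poses are not given: they have to be found in the camera images.
- press: Fixed blue and steel mould press, its open front towards the robot's left. Origin on the bench under its screw's vertical axis; +x points INTO the press (the tray slides along +x), z up. Base plate 10 thick, x -310 to 90, y -90 to 90. Columns 24 across at y +-76. Bridge x -43 to 43, y -95 to 95, heights 130 to 155; on it a round well, inner radius 30, rim 190 above the bench.
- press_mouth (a point): Middle of the tray opening at the base plate's top, press x = -80; axes as the press. From here inward guide rails stand at y +-39 (inner faces, tops 37 above the bench), with lips over them from 31 mm up that leave y +-35 free. A flared mouth, 28 high, widens to 126 between its outer ends 38 mm before this point.
- press_stop (a point): Middle of the back stop's face at the base plate's top, press x = +82.5. The front edge (+x end) of a tray that is fully home touches it.
- press_drive (a point): On the screw's axis at the well's floor, 155 mm above the bench; axes as the press. A steel hexagon, 28 across flats, rises 23 from here, with a blunt cone on top (radius 12 to 6, 6 high). Which way its flats face is unknown and differs every time. Stiff (0.2 N m): it stays put while an unengaged crank is turned on top of it.
- platen (a joint): How far the upper platen has come down, m. Starts at 0 to 0.002; 0.018 is its stop. Turning the screw clockwise seen from above lowers it 10 mm per turn (up to 1.8 turns, about 0.2 N m). It stays where it is left. A sprung rubber pad under it meets the moulds at about 0.016 and gives over the last 2 mm.
- platen_under (a point): Centre of the underside of the upper platen's rubber pad: 64 mm above the bench when fully up (moulds in the tray on the base plate reach up to 48 mm).
- tray: Loose steel tray, 165 (x) x 74 (y) x 14 tall, walls and floor 4 thick, 0.35 kg. Origin: centre of its underside. Two dividers, as high as the walls, make three bays, centres at x = -52.5, 0, 52.5, each 49 (x) x 66 (y) inside. Starts on the base plate in front of the press, +x towards it. Fully home its origin is on the press's axis, 10 mm above the bench.
- tray_handle (a point): Middle of the tray's bar handle, at tray x = -135, 36 mm above the tray's origin; axes as the tray. The bar is 12 thick (x), 70 long (y), from 5 to 47 mm above the tray's origin: pinch it across its thickness from above. It stays outside the press when the tray is home.
- crank: Loose crank key, 0.43 kg, standing upright on the cork mat. Origin: centre of its hub's underside, z up. Hub 53 across, 52 tall, with a hexagonal hole from below, 30 across flats, 34 deep, one flat facing the arm (+x). Arm along +x, 42 to 52 high. Seated on the screw the origin is within 2 mm of press_drive with 8 degrees of play; unengaged it rests 23 to 29 mm higher.
- crank_stub (a point): On the axis of the crank's square stub on top of the hub: 24 x 24, from 52 to 84 mm above the crank's origin, faces along the crank's x and y. This point is 70 mm above the crank's origin.
- crank_knob (a point): Middle of the crank's wooden handle, 65 mm along +x and 76 mm above the crank's origin: an upright cylinder of 24 mm diameter, heights 54 to 98, which spins freely on its pin.
- mat: Fixed cork mat, 150 (x) x 130 (y) x 4 mm. Origin: centre of its underside; its top is 4 mm above the bench.
- frame0: Aluminium mould frame filled with reddish rubber: block 44 (x) x 56 (y) x 34 tall, 0.22 kg, origin at the centre of its underside, z up. Its 56 mm side goes across the tray. The mould frames are all alike; there may be two or three (an absent one reads None). They start flat on the bench to the robot's left.
- frame1: Aluminium mould frame filled with reddish rubber: block 44 (x) x 56 (y) x 34 tall, 0.22 kg, origin at the centre of its underside, z up. Its 56 mm side goes across the tray. The mould frames are all alike; there may be two or three (an absent one reads None). They start flat on the bench to the robot's left.
- frame2: Aluminium mould frame filled with reddish rubber: block 44 (x) x 56 (y) x 34 tall, 0.22 kg, origin at the centre of its underside, z up. Its 56 mm side goes across the tray. The mould frames are all alike; there may be two or three (an absent one reads None). They start flat on the bench to the robot's left.
- bench_block: Bystander, not part of the job: flat steel bench block, 70 x 70 x 22 mm.
- flux_jar: Bystander, not part of the job: small jar, 52 across, 70 tall mm.
- plier_pot: Bystander, not part of the job: white ceramic pot, 90 across, 110 tall mm.
- mandrel: Bystander, not part of the job: tapered steel ring mandrel standing on a 70 mm round foot, 190 tall mm.
- spray: Bystander, not part of the job: bottle, 56 across, 160 tall mm.
- chasing_hammer: Bystander, not part of the job: hammer lying on the bench (origin under its middle).

How it is judged:
On the way, in this order (a step that is already met when the one before it is completed fails the run):
1. every mould frame lies flat in a bay of the tray (x of frame0 in the frame of tray between -0.075 and 0.075 m and y of frame0 in the frame of tray between -0.012 and 0.012 m and z of frame0 in the frame of tray between 0.002 and 0.008 m and angle between each of frame0, frame1, frame2's own z axis and vertical below 0.08 rad and x of frame1 in the frame of tray between -0.075 and 0.075 m and y of frame1 in the frame of tray between -0.012 and 0.012 m and z of frame1 in the frame of tray between 0.002 and 0.008 m and x of frame2 in the frame of tray between -0.075 and 0.075 m and y of frame2 in the frame of tray between -0.012 and 0.012 m and z of frame2 in the frame of tray between 0.002 and 0.008 m), for 0.2 s.
2. the loaded tray is fully home in the press (all of step 1 and x of tray in the frame of press between -0.005 and 0.004 m and y of tray in the frame of press between -0.005 and 0.005 m and z of tray in the frame of press between 0.007 and 0.014 m and angle between the x axis of tray and the x axis of press, either way round below 0.06 rad), for 0.2 s.
3. the platen is wound right down with the crank seated on the screw (x of tray in the frame of press between -0.005 and 0.004 m and y of tray in the frame of press between -0.005 and 0.005 m and z of tray in the frame of press between 0.007 and 0.014 m and angle between the x axis of tray and the x axis of press, either way round below 0.06 rad and value of joint platen above 0.0165 m and horizontal distance between crank and press_drive below 0.006 m and z of crank in the frame of press_drive between -0.003 and 0.006 m), for 0.1 s.
At the end, for the whole second after the job is handed in: Every mould frame flat on the floor of a bay of the tray; tray home within 5 mm of back stop and middle and within 0.06 rad; platen lowered more than 16.5 mm; crank upright and at rest on the cork mat, its hub centre over the mat (all of step 2 and value of joint platen above 0.0165 m and x of crank in the frame of mat between -0.065 and 0.065 m and y of crank in the frame of mat between -0.055 and 0.055 m and z of crank in the frame of mat between 0.001 and 0.008 m and angle between crank's own z axis and vertical below 0.08 rad and linear speed of crank below 0.02 m/s); the robot touches nothing.
It fails at once if a bystander is displaced by more than 4 cm (distance of any of bench_block, flux_jar, plier_pot, mandrel, spray, chasing_hammer from where it was at the start of the episode above 0.04 m).
Of frame0, frame1, frame2 only 2 to 3 are there at a start; the rules pass over those that are not, and their reading is None.
At some moment in a run one of frame0, frame1, frame2 may be knocked a few centimetres aside while the robot is not near it.
It also fails if it takes over 210 s, if anything falls off the work surface, if the arm or the gripper's body presses on something with over 40 N, if the wrist force passes 120 N, or if a joint passes its speed limit or range.

## Working session

There is one attempt and no reset: what is moved stays moved. The work goes in short steps, Python scripts to look and compute and a tool call to move; the robot and the scene stay as the last step left them, time stands still between calls to the robot, and variables do not carry over. Pictures are saved under pics/ and viewed, about 12 in all and at most 16, crops included, and the job is handed in when it is done.

Besides the shell and the picture viewer there is one more tool, called after "Emit:" by a JSON object that holds its "api" and its "payload", one argument or row to a line. jog_arm: Moves the arm, as the interface text tells. Its arguments: {"type":"object","properties":{"commands":{"type":"array","items":{"type":"object","properties":{"translation":{"type":"array","items":{"type":"number"}},"turn":{"type":"array","items":{"type":"number"}}}}},"claw":{"type":"number"},"grip_force":{"type":"number"}},"required":["commands"]}

```bash
ls; mkdir -p pics
cat > h.py <<'E'
import numpy as np, cv2
from cell import arm
from scipy.spatial.transform import Rotation as R
def K(ci):
    f=240/np.tan(np.radians(ci['vertical_fov'])/2); return f
def rays(ci,uv):
    f=K(ci); uv=np.atleast_2d(np.array(uv,float))
    M=np.array([[f,0,ci['cx']],[0,f,ci['cy']],[0,0,1]])
    d=ci.get('distortion'); 
    n=cv2.undistortPoints(uv.reshape(-1,1,2),M,None if d is None else np.array(d,float)).reshape(-1,2)
    c=np.c_[n[:,0],-n[:,1],-np.ones(len(n))]
    return c@np.array(ci['rotation']).T
def onz(ci,uv,z):
    r=rays(ci,uv); e=np.array(ci['eye']); t=(z-e[2])/r[:,2]
    return e+r*t[:,None]
def proj(ci,P):
    f=K(ci); c=(np.atleast_2d(P)-np.array(ci['eye']))@np.array(ci['rotation'])
    M=np.array([[f,0,ci['cx']],[0,f,ci['cy']],[0,0,1]]); d=ci.get('distortion')
    q=np.c_[c[:,0],-c[:,1],-c[:,2]]
    return cv2.projectPoints(q,np.zeros(3),np.zeros(3),M,None if d is None else np.array(d,float))[0].reshape(-1,2)
E
python3 - <<'E'
from h import *
print(arm.observe())
for n in ['top','side','wrist']:
    ci=arm.camera_info(n); print(n,ci); cv2.imwrite(f'pics/{n}0.png',arm.get_image(n))
for cam in ['top','side']:
  ci=arm.camera_info(cam)
  for q in ['press','press_mouth','press_drive','tray','tray_handle','crank','crank_stub','crank_knob','mat','frame0']:
    print(cam,q,[(np.round(d['at']).tolist(),round(d['confidence'],2)) for d in arm.landmark_of(cam,q)][:4])
E
```

```text
pics
{'clock': 0.0, 'joints': array([ 1.08343817,  0.43521388,  0.0249363 ,  1.57413401, -0.01154158,
        1.13398631, -0.07506292]), 'dq': array([-0.0006134 ,  0.00120064,  0.00101695, -0.00073905,  0.00033838,
       -0.00059953,  0.00095606]), 'joint_efforts': array([ 1.68086585e-04, -6.67862177e+01,  9.85210799e-01, -3.14462829e+01,
       -6.02907641e-02,  4.28670540e-02,  1.10056244e-04]), 'position': array([ 0.23433317, -0.57883762,  0.22593594]), 'ee_rot': array([-2.60459884e+00,  1.75528855e+00,  2.22717368e-03]), 'force': array([-0.07485923, -0.30806931,  0.06253701]), 'ft_torque': array([ 0.01792947, -0.03003061, -0.04347842]), 'width': 0.9973153044417207}
top {'vertical_fov': 50.37611297714961, 'cx': 324.1926381876934, 'cy': 237.32281287867406, 'eye': array([ 0.26061038, -0.02510112,  1.32135298]), 'rotation': array([ 0.17364656, -0.16882084, -1.53669748])}
side {'vertical_fov': 49.48733492334245, 'cx': 317.7951267915931, 'cy': 247.7397813975584, 'eye': array([ 0.94108677, -1.20353806,  1.12069856]), 'rotation': array([0.8951009 , 0.16129917, 0.29816859])}
wrist {'vert
[... 516 characters left out ...]
]
top crank_stub [([492.0, 267.0], 0.61)]
top crank_knob [([480.0, 246.0], 0.7), ([383.0, 239.0], 0.16)]
top mat [([478.0, 273.0], 0.79), ([176.0, 174.0], 0.16)]
top frame0 [([216.0, 219.0], 0.78), ([170.0, 242.0], 0.77)]
side press [([309.0, 316.0], 0.6), ([309.0, 277.0], 0.19)]
side press_mouth [([319.0, 294.0], 0.92)]
side press_drive [([308.0, 274.0], 0.83)]
side tray [([334.0, 276.0], 0.72)]
side tray_handle [([345.0, 247.0], 0.8), ([401.0, 258.0], 0.67)]
side crank [([248.0, 376.0], 0.57)]
side crank_stub [([248.0, 359.0], 0.77)]
side crank_knob [([270.0, 356.0], 0.6), ([347.0, 243.0], 0.58)]
side mat [([250.0, 375.0], 0.94)]
side frame0 [([368.0, 234.0], 0.81), ([356.0, 210.0], 0.73)]
```

View top.

```bash
sed -i "s/np.array(ci\['rotation'\])/R.from_rotvec(ci['rotation']).as_matrix()/" h.py
python3 - <<'E'
from h import *
im=cv2.imread('pics/top0.png'); cv2.imwrite('pics/top0c.png',cv2.resize(im[130:400,60:580],None,fx=1.53,fy=1.53,interpolation=cv2.INTER_CUBIC))
ct=arm.camera_info('top'); cs=arm.camera_info('side')
def tri(a,b):
    e1=np.array(ct['eye']);e2=np.array(cs['eye']);d1=rays(ct,a)[0];d2=rays(cs,b)[0]
    s=np.linalg.lstsq(np.c_[d1,-d2],e2-e1,rcond=None)[0]; p=e1+s[0]*d1;q=e2+s[1]*d2
    return ((p+q)/2).round(3),np.linalg.norm(p-q).round(4)
for n,a,b in [('mouth',(356,239),(319,294)),('drive',(390,228),(308,274)),('drive2',(384,238),(308,274)),('tray',(307,233),(334,276)),('handle',(257,225),(345,247)),('crank',(488,272),(248,376)),('stub',(492,267),(248,359)),('knob',(480,246),(270,356)),('mat',(478,273),(250,375)),('f',(216,219),(356,210)),('f',(216,219),(368,234)),('f',(170,242),(356,210))]: print(n,*tri(a,b))
E
```

```text
mouth [ 0.55  -0.099  0.02 ] 0.0058
drive [ 0.546 -0.171  0.161] 0.0017
drive2 [ 0.532 -0.156  0.142] 0.0165
tray [ 0.564  0.028 -0.007] 0.0047
handle [0.57  0.156 0.023] 0.0169
crank [ 0.472 -0.444  0.012] 0.0007
stub [ 0.475 -0.435  0.071] 0.0
knob [ 0.526 -0.408  0.072] 0.0025
mat [ 0.47  -0.424 -0.008] 0.0041
f [0.57  0.249 0.111] 0.0036
f [ 0.605  0.279 -0.007] 0.0146
f [0.532 0.389 0.013] 0.0089
```

View pics/top0c.png

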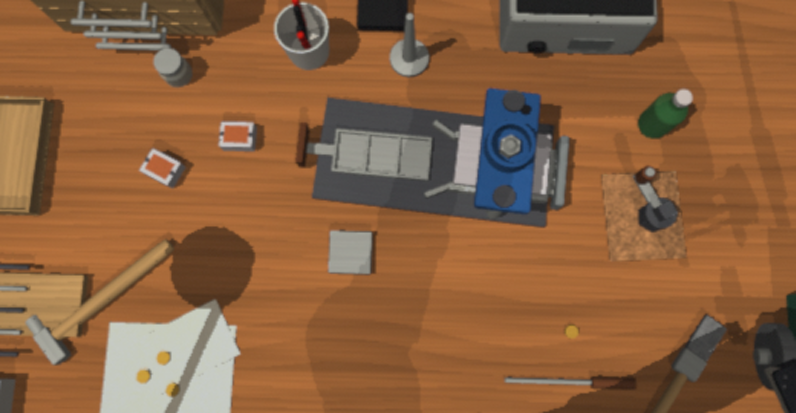

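View pics/side0.png

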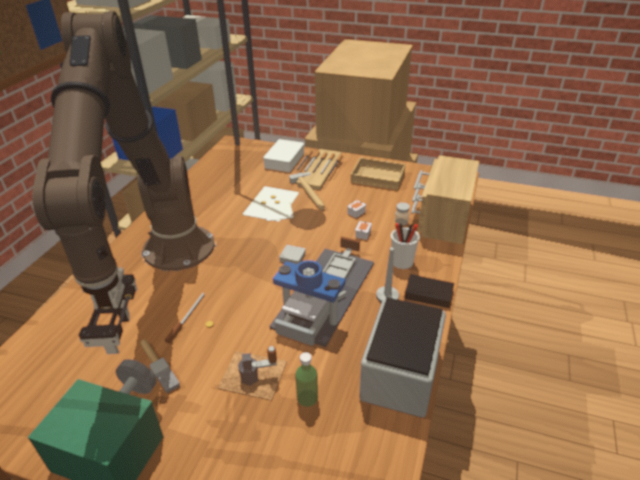

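```bash
cat >> h.py <<'E'
def go(pos,yaw,frm=None):
    """print shift/turn in the current tool axes to reach pos with tool down and tool x at world yaw"""
    if frm is None: s=arm.observe(); frm=(s['position'],R.from_rotvec(s['ee_rot']))
    c,s_=np.cos(yaw),np.sin(yaw)
    T=R.from_matrix(np.array([[c,s_,0],[s_,-c,0],[0,0,-1]]))
    print('  move',(frm[1].inv().apply(np.array(pos)-frm[0])*1000).round(1),'turn',(frm[1].inv()*T).as_rotvec().round(3))
    return (np.array(pos),T)
E
python3 - <<'E'
from h import *
ct=arm.camera_info('top'); im=cv2.imread('pics/top0.png')
P=lambda uv,z: onz(ct,uv,z)[0].round(4)
print('frames',P((216,219),0),P((170,242),0))
for n,p,z in [('mouth',(356,239),.01),('handle',(257,225),.046),('tray',(307,233),.01),('crank',(488,272),.004),('stub',(492,267),.074),('knob',(480,246),.08),('mat',(478,273),0),('hex',(60+510/1.53,130+145/1.53),.184),('platecorner',(60+328/1.53,130+98/1.53),.01),('platecorner2',(60+313/1.53,130+197/1.53),.01),('pc3',(60+546/1.53,130+226/1.53),.01)]: print(n,P(p,z))
for f,(u,v) in enumerate([(216,219),(170,242)]):
    sub=im[v-20:v+20,u-22:u+22].astype(int); b,g,r=sub[...,0],sub[...,1],sub[...,2]
    m=((r-b>70)&(r>150)&(g<110)).astype(np.uint8)
    m=cv2.morphologyEx(m,cv2.MORPH_OPEN,np.ones((2,2)))
    n,l,st,ce=cv2.connectedComponentsWithStats(m); i=1+np.argmax(st[1:,4]); pts=np.argwhere(l==i)[:,::-1]+[u-22,v-20]
    w=onz(ct,pts+0.0,.034)[:,:2].astype(np.float32); print(st[i],cv2.minAreaRect(w*1000))
print('to view frames'); go((.57,.25,.25),0)
E
```

```text
frames [0.5967 0.2737 0.    ] [0.5306 0.3908 0.    ]
mouth [ 0.55   -0.1008  0.01  ]
handle [0.572  0.1566 0.046 ]
tray [0.5627 0.0287 0.01  ]
crank [ 0.4728 -0.4461  0.004 ]
stub [ 0.4743 -0.4341  0.074 ]
knob [ 0.5252 -0.4047  0.08  ]
mat [ 0.4701 -0.4211  0.    ]
hex [ 0.5474 -0.1759  0.184 ]
platecorner [0.6675 0.1199 0.01  ]
platecorner2 [0.4908 0.1369 0.01  ]
pc3 [ 0.4518 -0.2596  0.01  ]
[  0   5  44  35 801] ((583.02392578125, 267.2370910644531), (91.32096862792969, 116.0119857788086), 1.5691933631896973)
[  0  10  44  30 597] ((512.06298828125, 380.62298583984375), (76.17538452148438, 115.71359252929688), 1.5693851709365845)
to view frames
  move [-642.8 -622.2  -23.3] turn [ 0.    -0.    -1.186]
```

Emit:
{"api": "jog_arm", "payload": {
  "commands": [
    {"translation": [0,0,-80],"turn": [0,0,0]},
    {"translation": [0,0,-80],"turn": [0,0,0]},
    {"translation": [-643,-622,-80],"turn": [0,0,-1.186]},
    {"translation": [-643,-622,-80],"turn": [0,0,-1.186]},
    {"translation": [-643,-622,-80],"turn": [0,0,-1.186]},
    {"translation": [-643,-622,-80],"turn": [0,0,-1.186]},
    {"translation": [-643,-622,-80],"turn": [0,0,-1.186]},
    {"translation": [-643,-622,-80],"turn": [0,0,-1.186]},
    {"translation": [-643,-622,-80],"turn": [0,0,-1.186]},
    {"translation": [-643,-622,-80],"turn": [0,0,-1.186]},
    {"translation": [-643,-622,-80],"turn": [0,0,-1.186]},
    {"translation": [-643,-622,-80],"turn": [0,0,-1.186]}
  ]
}}

```text
clock: 2.15
position: [0.391, -0.1911, 0.3071]
ee_rot: [3.141, 0.011, 0.001]
force: [0.6, -1.0, -0.5]
width: 1.005
```

Run:
```python
from h import *
s=arm.observe(); print(s['clock'],s['position'],s['ee_rot'],s['joints'])
go((.57,.24,.31),0)
```

```text
2.15 [ 0.39095943 -0.19108887  0.30709503] [3.14073735e+00 1.07608014e-02 1.10828123e-03] [ 0.70885557  0.08522794 -0.40368669  1.8499813   0.03633417  1.21249392
  0.3006177 ]
  move [ 182.  -429.8   -3.1] turn [ 0.001 -0.001  0.007]
```

Emit:
{"api": "jog_arm", "payload": {
  "commands": [
    {"translation": [182,-430,-3]},
    {"translation": [182,-430,-3]},
    {"translation": [182,-430,-3]},
    {"translation": [182,-430,-3]},
    {"translation": [182,-430,-3]},
    {"translation": [182,-430,-3]},
    {"translation": [182,-430,-3]},
    {"translation": [182,-430,-3]},
    {"translation": [182,-430,-3]},
    {"translation": [182,-430,-3]},
    {"translation": [182,-430,-3]},
    {"translation": [182,-430,-3]}
  ]
}}

```text
schema error: expected keys translation, turn
```

Run:
```python
from h import *
s=arm.observe(); print(s['clock'],s['position'],s['ee_rot'])
ci=arm.camera_info('wrist'); im=arm.get_image('wrist'); cv2.imwrite('pics/w1.png',im)
for q in ['frame0','tray','tray_handle']:
  for d in arm.landmark_of('wrist',q): print(q,np.round(d['at']),d['confidence'],onz(ci,d['at'],{'frame0':0,'tray':.01,'tray_handle':.046}[q])[0].round(4))
for d in arm.trace('wrist','frame0'):
  print(d['box'],d['confidence'])
```

```text
2.15 [ 0.39095943 -0.19108887  0.30709503] [3.14073735e+00 1.07608014e-02 1.10828123e-03]
tray_handle [423. 367.] 0.31 [ 0.5425 -0.4329  0.046 ]
```

View pics/w1.png

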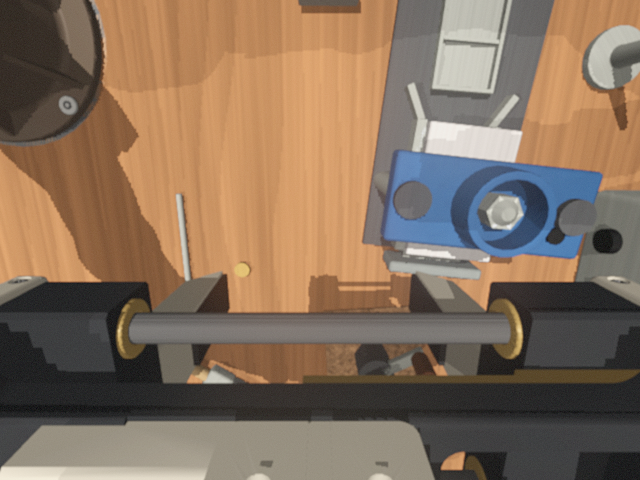

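Emit:
{"api": "jog_arm", "payload": {
  "commands": [
    {"translation": [182,-430,-3],"turn": [0,0,0]},
    {"translation": [182,-430,-3],"turn": [0,0,0]},
    {"translation": [182,-430,-3],"turn": [0,0,0]},
    {"translation": [182,-430,-3],"turn": [0,0,0]},
    {"translation": [182,-430,-3],"turn": [0,0,0]},
    {"translation": [182,-430,-3],"turn": [0,0,0]},
    {"translation": [182,-430,-3],"turn": [0,0,0]},
    {"translation": [182,-430,-3],"turn": [0,0,0]},
    {"translation": [182,-430,-3],"turn": [0,0,0]},
    {"translation": [182,-430,-3],"turn": [0,0,0]},
    {"translation": [182,-430,-3],"turn": [0,0,0]},
    {"translation": [182,-430,-3],"turn": [0,0,0]}
  ]
}}

```text
clock: 3.4
position: [0.5739, 0.2419, 0.3084]
ee_rot: [-3.139, -0.003, 0.002]
force: [-2.1, -0.0, 0.1]
width: 0.995
```

Run:
```python
from h import *
s=arm.observe(); print(s['clock'],s['position'],s['ee_rot'])
ci=arm.camera_info('wrist'); im=arm.get_image('wrist'); cv2.imwrite('pics/w2.png',im); np.save('w2ci.npy',ci,allow_pickle=True)
for q in ['frame0','tray','tray_handle']:
  for d in arm.landmark_of('wrist',q): print(q,np.round(d['at']),d['confidence'],onz(ci,d['at'],{'frame0':0,'tray':.01,'tray_handle':.046}[q])[0].round(4))
for d in arm.trace('wrist','frame0'):
  print(d['box'],d['confidence'])
```

```text
3.4 [0.57391797 0.24185791 0.30836993] [-3.13876380e+00 -3.20875177e-03  2.34684939e-03]
frame0 [291.  71.] 0.76 [ 0.5378  0.3991 -0.    ]
frame0 [333. 174.] 0.73 [0.5924 0.2718 0.    ]
frame0 [316. 338.] 0.51 [0.5695 0.0189 0.    ]
tray [312. 339.] 0.87 [0.5621 0.0235 0.01  ]
tray_handle [320. 272.] 0.91 [0.5747 0.1478 0.046 ]
[259.0, 35.4, 53.1, 66.4] 0.8
[407.2, 45.8, 67.5, 56.9] 0.66
[318.0, 154.3, 37.1, 44.7] 0.6
```

View pics/w2.png

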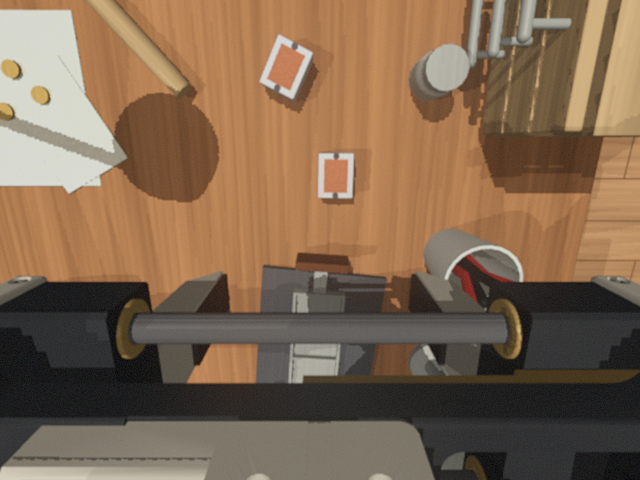

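Emit:
{"api": "jog_arm", "payload": {
  "commands": [
    {"translation": [-4,160,0],"turn": [0,0,0]},
    {"translation": [-4,160,0],"turn": [0,0,0]},
    {"translation": [-4,160,0],"turn": [0,0,0]},
    {"translation": [-4,160,0],"turn": [0,0,0]},
    {"translation": [-4,160,0],"turn": [0,0,0]},
    {"translation": [-4,160,0],"turn": [0,0,0]}
  ]
}}

```text
clock: 4.15
position: [0.5687, 0.0716, 0.31]
ee_rot: [3.139, -0.014, 0.001]
force: [-0.3, 1.0, -0.5]
width: 0.998
```

Run:
```python
from h import *
s=arm.observe(); print(s['clock'],s['position'],s['ee_rot'])
c3=arm.camera_info('wrist'); i3=arm.get_image('wrist'); cv2.imwrite('pics/w3.png',i3); np.save('w3ci.npy',c3,allow_pickle=True)
for q in ['tray','tray_handle','press_mouth']:
  for d in arm.landmark_of('wrist',q): print(q,np.round(d['at']),d['confidence'],onz(c3,d['at'],{'press_mouth':.01,'tray':.01,'tray_handle':.046}[q])[0].round(4))
c2=np.load('w2ci.npy',allow_pickle=True).item(); i2=cv2.imread('pics/w2.png')
for (u,v) in [(336,176),(288,67)]:
    sub=i2[v-32:v+32,u-30:u+30]; h=cv2.cvtColor(sub,cv2.COLOR_BGR2HSV)
    print(sub[32,30],h[32,30],h[2,2],h[32,2])
    d=np.abs(sub.astype(int)-sub[32,30]).max(2); m=(d<22).astype(np.uint8)
    n,l,st,ce=cv2.connectedComponentsWithStats(m); i=l[32,30]; pts=np.argwhere(l==i)[:,::-1]+[u-30,v-32]
    w=onz(c2,pts+0.,.034)[:,:2]*1000; r=cv2.minAreaRect(w.astype(np.float32)); print(st[i],r,w.mean(0))
```

```text
4.15 [0.56873429 0.07160823 0.31002731] [ 3.13928600e+00 -1.36452384e-02  8.88022136e-04]
tray [318. 228.] 0.98 [0.5672 0.0268 0.01  ]
tray_handle [324. 129.] 0.9 [0.5755 0.1565 0.046 ]
tray_handle [316. 310.] 0.57 [ 0.5622 -0.0822  0.046 ]
press_mouth [317. 309.] 0.81 [ 0.5639 -0.0999  0.01  ]
[ 91 131 199] [ 11 138 199] [ 13 140 170] [ 13 140 166]
[ 19  16  22  33 700] ((593.908935546875, 272.07757568359375), (26.696470260620117, 40.007713317871094), 0.3737262785434723) [593.69274678 272.92194188]
[ 92 130 197] [ 11 136 197] [ 14 135 176] [ 13 137 175]
[ 10  10  36  44 916] ((533.7001342773438, 397.5840759277344), (40.85395431518555, 28.002634048461914), 64.13774108886719) [533.79240281 397.8630234 ]
```

View pics/w3.png

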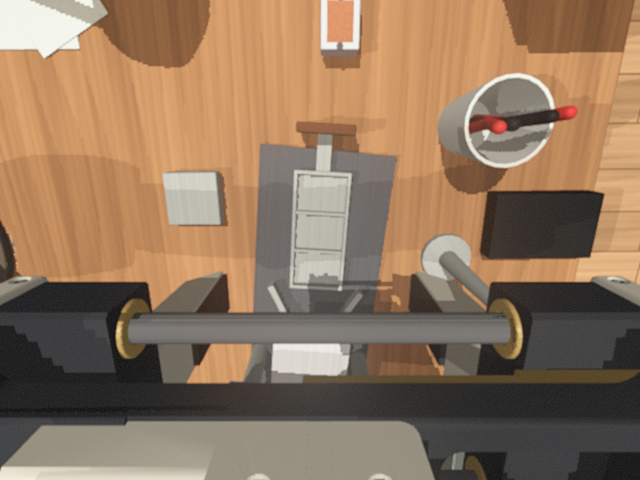

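Run:
```python
from h import *
c3=np.load('w3ci.npy',allow_pickle=True).item(); i3=cv2.imread('pics/w3.png')
c=onz(c3,[(294,170),(352,172),(344,290),(290,288)],.024)[:,:2]; print('corners',c.round(4).tolist(),'sides',[np.linalg.norm(c[i]-c[(i+1)%4]).round(4) for i in range(4)],'mean',c.mean(0).round(4))
for e in [((261,144),(254,310)),((397,156),(382,262))]:
    p=onz(c3,e,.01)[:,:2]; d=p[1]-p[0]; print('plate edge',p.round(4).tolist(),np.arctan2(d[1],d[0]).round(4))
h=onz(c3,[(297,126),(356,128)],.057)[:,:2]; print('handle top',h.round(4).tolist(),np.linalg.norm(h[1]-h[0]))
cv2.imwrite('pics/w3c.png',cv2.resize(i3[100:320,230:410],None,fx=2.7,fy=2.7,interpolation=cv2.INTER_CUBIC))
print('A'); a=go((.594,.272,.12),1.571); print('B'); go((.5337,.3978,.12),1.119)
```

```text
corners [[0.5365, 0.1073], [0.6113, 0.1041], [0.6029, -0.062], [0.526, -0.0582]] sides [np.float64(0.0749), np.float64(0.1663), np.float64(0.077), np.float64(0.1658)] mean [0.5692 0.0228]
plate edge [[0.4935, 0.1398], [0.4695, -0.1]] -1.6705
plate edge [[0.6715, 0.123], [0.658, -0.0252]] -1.6612
handle top [[0.5439, 0.1602], [0.6119, 0.1573]] 0.0680912831936939
A
  move [  25.7 -194.   190.1] turn [ 0.00e+00 -1.00e-03 -1.57e+00]
B
  move [ -34.5 -319.9  190.1] turn [-0.000e+00 -1.000e-03 -1.118e+00]
```

View pics/w3c.png

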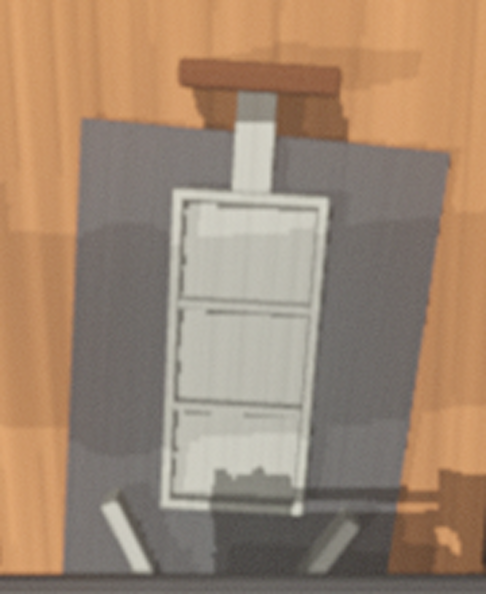

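Emit:
{"api": "jog_arm", "payload": {
  "commands": [
    {"translation": [26,-194,100],"turn": [0,0,-1.57]},
    {"translation": [26,-194,160],"turn": [0,0,-1.57]},
    {"translation": [26,-194,160],"turn": [0,0,-1.57]},
    {"translation": [26,-194,160],"turn": [0,0,-1.57]},
    {"translation": [26,-194,160],"turn": [0,0,-1.57]},
    {"translation": [26,-194,160],"turn": [0,0,-1.57]},
    {"translation": [26,-194,160],"turn": [0,0,-1.57]},
    {"translation": [26,-194,160],"turn": [0,0,-1.57]},
    {"translation": [26,-194,160],"turn": [0,0,-1.57]},
    {"translation": [26,-194,160],"turn": [0,0,-1.57]},
    {"translation": [26,-194,160],"turn": [0,0,-1.57]},
    {"translation": [26,-194,160],"turn": [0,0,-1.57]}
  ]
}}

```text
clock: 5.35
position: [0.5942, 0.2725, 0.1497]
ee_rot: [-2.29, -2.15, -0.0]
force: [-0.2, -0.1, -0.3]
width: 1.0
```

Run:
```python
from h import *
go((.594,.272,.014),1.571); print(arm.observe()['joints'])
c=arm.camera_info('wrist'); im=arm.get_image('wrist')
for d in arm.landmark_of('wrist','frame0'): print(np.round(d['at']),d['confidence'],onz(c,d['at'],0)[0].round(4))
```

```text
move [-6.000e-01 -1.000e-01  1.357e+02] turn [-0.    -0.001 -0.063]
[ 0.03172793  0.72227918 -0.91112432  1.53515389  0.59900489  1.18266807
  0.51819416]
[457. 148.] 0.81 [0.5347 0.3987 0.    ]
[320. 223.] 0.76 [0.5954 0.2744 0.    ]
```

Emit:
{"api": "jog_arm", "payload": {
  "commands": [
    {"translation": [0,0,30],"turn": [0,0,-0.06]},
    {"translation": [0,0,60],"turn": [0,0,-0.06]},
    {"translation": [0,0,90],"turn": [0,0,-0.06]},
    {"translation": [0,0,115],"turn": [0,0,-0.06]},
    {"translation": [0,0,130],"turn": [0,0,-0.06]},
    {"translation": [0,0,135],"turn": [0,0,-0.06]},
    {"translation": [0,0,135],"turn": [0,0,-0.06]}
  ]
}}

```text
clock: 6.03
position: [0.5942, 0.2712, 0.014]
ee_rot: [-2.234, -2.208, 0.002]
force: [-0.3, -0.1, 0.1]
width: 0.998
```

Emit:
{"api": "jog_arm", "payload": {
  "commands": [
    {"translation": [0,0,0],"turn": [0,0,0]},
    {"translation": [0,0,0],"turn": [0,0,0]},
    {"translation": [0,0,0],"turn": [0,0,0]},
    {"translation": [0,0,0],"turn": [0,0,0]},
    {"translation": [0,0,0],"turn": [0,0,0]},
    {"translation": [0,0,0],"turn": [0,0,0]}
  ],
  "claw": 1,
  "grip_force": 25
}}

```text
clock: 6.53
position: [0.595, 0.2711, 0.0152]
ee_rot: [2.234, 2.209, 0.001]
force: [0.4, 1.7, 1.2]
width: 0.617
```

Emit:
{"api": "jog_arm", "payload": {
  "commands": [
    {"translation": [0,0,0],"turn": [0,0,0]},
    {"translation": [0,0,-15],"turn": [0,0,0]},
    {"translation": [0,0,-40],"turn": [0,0,0]},
    {"translation": [0,0,-75],"turn": [0,0,0]},
    {"translation": [0,0,-105],"turn": [0,0,0]},
    {"translation": [0,0,-120],"turn": [0,0,0]},
    {"translation": [0,0,-120],"turn": [0,0,0]}
  ]
}}

```text
clock: 7.12
position: [0.5961, 0.2725, 0.1391]
ee_rot: [2.232, 2.208, 0.009]
force: [-0.0, 1.3, -1.6]
width: 0.611
```

Run:
```python
from h import *
s=arm.observe(); print(s['position'],s['width'],s['force'])
go((.5716,.0759,.13),-0.059)
c=arm.camera_info('wrist'); im=arm.get_image('wrist')
cv2.imwrite('pics/w4.png',im)
for d in arm.landmark_of('wrist','frame0'): print(np.round(d['at']),d['confidence'],onz(c,d['at'],0)[0].round(4),onz(c,d['at'],s['position'][2]-.014)[0].round(4))
```

```text
[0.59608848 0.27252009 0.13913906] 0.6114146863190182 [-0.0221673   1.27893862 -1.60657155]
  move [-196.9  -22.4    8.4] turn [ 1.000e-03 -6.000e-03  1.619e+00]
[320. 280.] 0.95 [0.6503 0.2736 0.    ] [0.5957 0.2735 0.1251]
[465. 148.] 0.65 [0.5312 0.3986 0.    ] [0.5268 0.3458 0.1251]
```

Emit:
{"api": "jog_arm", "payload": {
  "commands": [
    {"translation": [-50,-6,2],"turn": [0,0,0.4]},
    {"translation": [-197,-22,8],"turn": [0,0,1.619]},
    {"translation": [-197,-22,8],"turn": [0,0,1.619]},
    {"translation": [-197,-22,8],"turn": [0,0,1.619]},
    {"translation": [-197,-22,8],"turn": [0,0,1.619]},
    {"translation": [-197,-22,8],"turn": [0,0,1.619]},
    {"translation": [-197,-22,8],"turn": [0,0,1.619]},
    {"translation": [-197,-22,8],"turn": [0,0,1.619]},
    {"translation": [-197,-22,8],"turn": [0,0,1.619]},
    {"translation": [-197,-22,8],"turn": [0,0,1.619]},
    {"translation": [-197,-22,8],"turn": [0,0,1.619]},
    {"translation": [-197,-22,8],"turn": [0,0,1.619]}
  ]
}}

```text
clock: 8.22
position: [0.5692, 0.0734, 0.1245]
ee_rot: [3.14, 0.084, -0.006]
force: [-0.2, 0.6, -2.4]
width: 0.607
```

Emit:
{"api": "jog_arm", "payload": {
  "commands": [
    {"translation": [0,0,0],"turn": [0,0,0.13]},
    {"translation": [0,0,0],"turn": [0,0,0.13]},
    {"translation": [0,0,0],"turn": [0,0,0.13]}
  ]
}}

```text
clock: 8.47
position: [0.5696, 0.0737, 0.1252]
ee_rot: [3.139, -0.105, -0.004]
force: [-0.1, 0.3, -1.8]
width: 0.606
```

Run:
```python
from h import *
s=arm.observe(); print(s['position'],s['ee_rot'],s['width'],s['force'])
go((.5716,.0759,.13),-0.059)
c=arm.camera_info('wrist'); im=arm.get_image('wrist')
cv2.imwrite('pics/w5.png',im[60:480,100:560]); np.save('w5ci.npy',c,allow_pickle=True)
for q,z in [('frame0',s['position'][2]-.015),('tray',.01),('tray_handle',.046)]:
 for d in arm.landmark_of('wrist',q): print(q,np.round(d['at']),d['confidence'],onz(c,d['at'],z)[0].round(4))
```

```text
[0.56959589 0.07373464 0.12519101] [ 3.1386529  -0.10465508 -0.0040869 ] 0.6060379316196011 [-0.09281711  0.27596639 -1.8458869 ]
  move [ 1.8 -2.3 -4.8] turn [ 0.001  0.003 -0.008]
frame0 [322. 279.] 0.92 [0.5707 0.074  0.1102]
tray_handle [323. 125.] 0.57 [0.5773 0.1566 0.046 ]
```

View pics/w5.png

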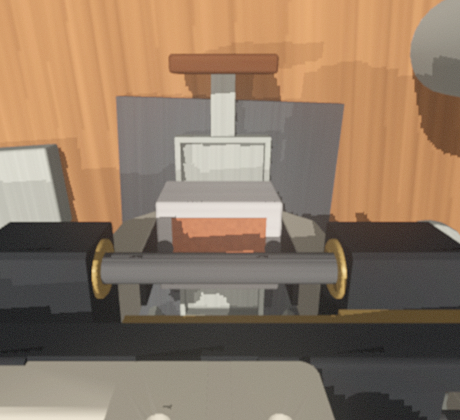

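Run:
```python
from h import *
c=np.load('w5ci.npy',allow_pickle=True).item()
p=onz(c,[(276,198),(371,198)],.024)[:,:2]; print(p, p.mean(0), np.arctan2(*(p[1]-p[0])[::-1]))
p=onz(c,[(269.5,115),(378,115)],.057)[:,:2]; print('handle back top edge',p, p.mean(0), np.arctan2(*(p[1]-p[0])[::-1]))
im=arm.get_image('wrist')
g=im[185:245,315].astype(int).sum(1); print(g.tolist())
```

```text
[[0.53786759 0.10664092]
 [0.61086151 0.10177561]] [0.57436455 0.10420826] -0.06655510050750485
handle back top edge [[0.54381491 0.16467205]
 [0.61194536 0.16007613]] [0.57788014 0.16237409] -0.06735571851929983
[621, 619, 619, 619, 617, 616, 620, 618, 620, 623, 610, 570, 543, 596, 626, 633, 627, 581, 487, 454, 548, 619, 625, 626, 621, 621, 617, 620, 619, 622, 621, 618, 623, 618, 617, 618, 618, 623, 619, 622, 617, 622, 625, 617, 602, 574, 575, 569, 574, 570, 569, 572, 568, 574, 567, 543, 493, 455, 461, 464]
```

Emit:
{"api": "jog_arm", "payload": {
  "commands": [
    {"translation": [2,-1.4,20],"turn": [0,0,0]},
    {"translation": [2,-1.4,40],"turn": [0,0,0]},
    {"translation": [2,-1.4,60],"turn": [0,0,0]},
    {"translation": [2,-1.4,72],"turn": [0,0,0]},
    {"translation": [2,-1.4,80],"turn": [0,0,0]},
    {"translation": [2,-1.4,84],"turn": [0,0,0]},
    {"translation": [2,-1.4,84],"turn": [0,0,0]}
  ]
}}

```text
clock: 9.3
position: [0.5725, 0.0755, 0.0423]
ee_rot: [3.14, -0.11, -0.001]
force: [-0.2, 0.1, -2.5]
width: 0.604
```

Emit:
{"api": "jog_arm", "payload": {
  "commands": [
    {"translation": [0,0,4],"turn": [0,0,0]},
    {"translation": [0,0,8],"turn": [0,0,0]},
    {"translation": [0,0,11],"turn": [0,0,0]},
    {"translation": [0,0,11],"turn": [0,0,0]}
  ]
}}

```text
clock: 9.63
position: [0.5726, 0.0753, 0.0314]
ee_rot: [3.139, -0.11, -0.0]
force: [-0.2, 0.0, -2.6]
width: 0.606
```

Emit:
{"api": "jog_arm", "payload": {
  "commands": [
    {"translation": [0,0,1.5],"turn": [0,0,0]},
    {"translation": [0,0,2.5],"turn": [0,0,0]},
    {"translation": [0,0,2.5],"turn": [0,0,0]}
  ]
}}

```text
clock: 9.88
position: [0.5728, 0.0755, 0.0292]
ee_rot: [-3.14, 0.11, -0.0]
force: [-0.2, 0.2, -3.0]
width: 0.608
```

Emit:
{"api": "jog_arm", "payload": {
  "commands": [
    {"translation": [0,0,0],"turn": [0,0,0]},
    {"translation": [0,0,0],"turn": [0,0,0]},
    {"translation": [0,0,0],"turn": [0,0,0]},
    {"translation": [0,0,0],"turn": [0,0,0]},
    {"translation": [0,0,0],"turn": [0,0,0]}
  ],
  "claw": -1
}}

```text
clock: 10.3
position: [0.5728, 0.0755, 0.0294]
ee_rot: [-3.14, 0.11, -0.0]
force: [-0.4, -0.4, 1.2]
width: 0.924
```

Emit:
{"api": "jog_arm", "payload": {
  "commands": [
    {"translation": [0,0,-15],"turn": [0,0,0]},
    {"translation": [0,0,-45],"turn": [0,0,0]},
    {"translation": [0,0,-80],"turn": [0,0,0]},
    {"translation": [0,0,-120],"turn": [0,0,0]},
    {"translation": [0,0,-150],"turn": [0,0,0]},
    {"translation": [0,0,-150],"turn": [0,0,0]}
  ]
}}

```text
clock: 10.8
position: [0.5759, 0.077, 0.1859]
ee_rot: [-3.137, 0.11, -0.015]
force: [1.6, 0.9, 0.1]
width: 1.004
```

Run:
```python
from h import *
s=arm.observe(); print(s['position'],s['ee_rot'],s['width'],s['force'])
c=arm.camera_info('wrist'); im=arm.get_image('wrist'); cv2.imwrite('pics/w6.png',im)
for d in arm.landmark_of('wrist','frame0'): print(np.round(d['at']),d['confidence'],onz(c,d['at'],0)[0].round(4),onz(c,d['at'],.014)[0].round(4))
im=arm.get_image('top'); c=arm.camera_info('top')
for d in arm.landmark_of('top','frame0'): print(np.round(d['at']),d['confidence'],onz(c,d['at'],0)[0].round(4))
go((.534,.398,.16),1.119)
```

```text
[0.57591668 0.07696552 0.18594123] [-3.13740161  0.10979921 -0.01515791] 1.0042836635230974 [1.63947328 0.90577378 0.12790682]
[316. 221.] 0.59 [0.5735 0.0702 0.    ] [0.5737 0.0735 0.014 ]
[171. 240.] 0.85 [0.5358 0.3889 0.    ]
  move [ -60.6 -319.5   18.2] turn [-0.     0.002 -1.189]
```

Emit:
{"api": "jog_arm", "payload": {
  "commands": [
    {"translation": [-61,-319,18],"turn": [0,0,-1.189]},
    {"translation": [-61,-319,18],"turn": [0,0,-1.189]},
    {"translation": [-61,-319,18],"turn": [0,0,-1.189]},
    {"translation": [-61,-319,18],"turn": [0,0,-1.189]},
    {"translation": [-61,-319,18],"turn": [0,0,-1.189]},
    {"translation": [-61,-319,18],"turn": [0,0,-1.189]},
    {"translation": [-61,-319,18],"turn": [0,0,-1.189]},
    {"translation": [-61,-319,18],"turn": [0,0,-1.189]},
    {"translation": [-61,-319,18],"turn": [0,0,-1.189]},
    {"translation": [-61,-319,18],"turn": [0,0,-1.189]},
    {"translation": [-61,-319,18],"turn": [0,0,-1.189]},
    {"translation": [-61,-319,18],"turn": [0,0,-1.189]}
  ]
}}

```text
clock: 12.0
position: [0.5338, 0.3973, 0.1595]
ee_rot: [2.664, 1.664, -0.004]
force: [0.2, -1.2, -0.1]
width: 1.0
```

Run:
```python
from h import *
c=arm.camera_info('wrist'); im=arm.get_image('wrist'); cv2.imwrite('pics/w7.png',im)
s=arm.observe(); print(s['position'],s['joints'])
L=arm.landmark_of('wrist','frame0')
for d in L: print(np.round(d['at']),d['confidence'],onz(c,d['at'],0)[0].round(4))
go((.534,.398,.014),1.119)
q=proj(c,[(.534,.398,.034)])[0].astype(int); u,v=q; print(q)
sub=im[v-45:v+45,u-45:u+45]; d=np.abs(sub.astype(int)-sub[45,45]).max(2); m=(d<22).astype(np.uint8)
n,l,st,ce=cv2.connectedComponentsWithStats(m); i=l[45,45]; pts=np.argwhere(l==i)[:,::-1]+[u-45,v-45]
w=onz(c,pts+0.,.034)[:,:2]*1000; print(st[i],cv2.minAreaRect(w.astype(np.float32)),w.mean(0))
```

```text
[0.53405855 0.39717437 0.15995405] [-0.22329501  0.70359794 -0.83855087  1.49258491  0.54389313  1.19177817
 -0.03218124]
[320. 220.] 0.65 [0.5336 0.3983 0.    ]
  move [  0.8  -0.5 146.4] turn [-0.     0.001 -0.003]
[319 229]
[  21   30   48   32 1501] ((534.0458374023438, 396.9278869628906), (40.906246185302734, 27.713123321533203), 63.98666000366211) [533.984575   397.16883426]
```

Emit:
{"api": "jog_arm", "payload": {
  "commands": [
    {"translation": [0,0,35],"turn": [0,0,0]},
    {"translation": [0,0,70],"turn": [0,0,0]},
    {"translation": [0,0,100],"turn": [0,0,0]},
    {"translation": [0,0,125],"turn": [0,0,0]},
    {"translation": [0,0,140],"turn": [0,0,0]},
    {"translation": [0,0,145],"turn": [0,0,0]},
    {"translation": [0,0,145],"turn": [0,0,0]}
  ]
}}

```text
clock: 12.68
position: [0.534, 0.3974, 0.0154]
ee_rot: [2.663, 1.666, -0.002]
force: [0.5, -0.1, -0.6]
width: 1.006
```

Emit:
{"api": "jog_arm", "payload": {
  "commands": [
    {"translation": [0,0,0],"turn": [0,0,0]},
    {"translation": [0,0,0],"turn": [0,0,0]},
    {"translation": [0,0,0],"turn": [0,0,0]},
    {"translation": [0,0,0],"turn": [0,0,0]},
    {"translation": [0,0,0],"turn": [0,0,0]},
    {"translation": [0,0,0],"turn": [0,0,0]}
  ],
  "claw": 1,
  "grip_force": 25
}}

```text
clock: 13.18
position: [0.5344, 0.398, 0.0167]
ee_rot: [2.663, 1.667, 0.001]
force: [-1.3, -2.2, 2.8]
width: 0.61
```

Emit:
{"api": "jog_arm", "payload": {
  "commands": [
    {"translation": [0,0,0],"turn": [0,0,0]},
    {"translation": [0,0,-15],"turn": [0,0,0]},
    {"translation": [0,0,-40],"turn": [0,0,0]},
    {"translation": [0,0,-75],"turn": [0,0,0]},
    {"translation": [0,0,-105],"turn": [0,0,0]},
    {"translation": [0,0,-120],"turn": [0,0,0]},
    {"translation": [0,0,-120],"turn": [0,0,0]}
  ]
}}

```text
clock: 13.77
position: [0.5353, 0.3999, 0.1408]
ee_rot: [-2.662, -1.667, -0.01]
force: [0.4, 1.1, -3.0]
width: 0.608
```

Run:
```python
from h import *
s=arm.observe(); print(s['position'],s['width'],s['force'])
go((.5695,.0226,.16),-0.067)
c=arm.camera_info('wrist'); im=arm.get_image('wrist')
for d in arm.landmark_of('wrist','frame0'): print(np.round(d['at']),d['confidence'],onz(c,d['at'],s['position'][2]-.014)[0].round(4))
```

```text
[0.53526626 0.3998739  0.14079808] 0.6076724002676409 [ 0.4022897   1.07994326 -3.04681981]
  move [-324.3  195.6  -20.7] turn [-0.002 -0.007  1.186]
[319. 279.] 0.74 [0.5348 0.4006 0.1268]
```

Emit:
{"api": "jog_arm", "payload": {
  "commands": [
    {"translation": [-60,36,-5],"turn": [0,0,0.3]},
    {"translation": [-324,196,-20],"turn": [0,0,1.186]},
    {"translation": [-324,196,-20],"turn": [0,0,1.186]},
    {"translation": [-324,196,-20],"turn": [0,0,1.186]},
    {"translation": [-324,196,-20],"turn": [0,0,1.186]},
    {"translation": [-324,196,-20],"turn": [0,0,1.186]},
    {"translation": [-324,196,-20],"turn": [0,0,1.186]},
    {"translation": [-324,196,-20],"turn": [0,0,1.186]},
    {"translation": [-324,196,-20],"turn": [0,0,1.186]},
    {"translation": [-324,196,-20],"turn": [0,0,1.186]},
    {"translation": [-324,196,-20],"turn": [0,0,1.186]},
    {"translation": [-324,196,-20],"turn": [0,0,1.186]}
  ]
}}

```text
clock: 14.87
position: [0.568, 0.02, 0.1545]
ee_rot: [3.139, -0.106, -0.005]
force: [0.8, 0.8, -1.4]
width: 0.608
```

Run:
```python
from h import *
s=arm.observe(); print(s['position'],s['ee_rot'],s['width'],s['force'])
go((.5695,.0226,.05),-0.067)
c=arm.camera_info('wrist'); im=arm.get_image('wrist'); np.save('w8ci.npy',c,allow_pickle=True)
cv2.imwrite('pics/w8.png',cv2.resize(im[80:300,220:430],None,fx=2.7,fy=2.7))
for q,z in [('frame0',s['position'][2]-.015),('tray',.01),('tray_handle',.046)]:
 for d in arm.landmark_of('wrist',q): print(q,np.round(d['at']),d['confidence'],onz(c,d['at'],z)[0].round(4), onz(c,d['at'],.014)[0].round(4))
```

```text
[0.56796806 0.02002424 0.15452142] [ 3.13944853 -0.10579555 -0.00459462] 0.6083016144851804 [ 0.75488237  0.84072559 -1.37126434]
  move [  1.7  -2.7 104.5] turn [ 0.     0.003 -0.   ]
frame0 [322. 161.] 0.89 [0.5734 0.0839 0.1395] [0.5737 0.0763 0.014 ]
frame0 [320. 276.] 0.65 [0.5682 0.022  0.1395] [ 0.5647 -0.0306  0.014 ]
tray [321. 216.] 0.91 [0.5696 0.0273 0.01  ] [0.5697 0.0282 0.014 ]
```

View pics/w8.png

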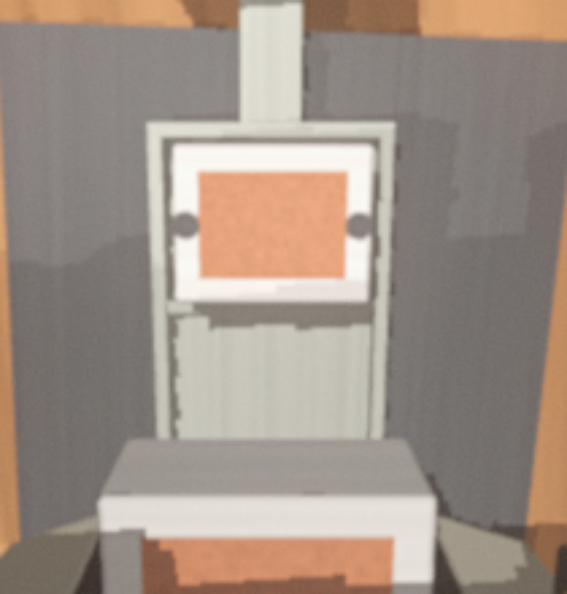

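Run:
```python
from h import *
c=np.load('w8ci.npy',allow_pickle=True).item()
f=lambda u,v:(220+u/2.7,80+v/2.7)
p=onz(c,[f(147,123),f(396,123)],.024)[:,:2]; print(p, p.mean(0), np.arctan2(*(p[1]-p[0])[::-1]))
print('frame A corners', onz(c,[f(174,145),f(374,146),f(370,300),f(176,300)],.048)[:,:2].round(4).tolist(), onz(c,[f(272,225)],.048))
```

```text
[[0.53682908 0.10725434]
 [0.61128265 0.10218261]] [0.57405587 0.10471847] -0.06801433917726359
frame A corners [[0.5467, 0.0999], [0.6019, 0.0959], [0.5992, 0.0533], [0.5432, 0.0571]] [[0.57230773 0.07644969 0.048     ]]
```

Emit:
{"api": "jog_arm", "payload": {
  "commands": [
    {"translation": [1,-1.7,20],"turn": [0,0,0]},
    {"translation": [1,-1.7,45],"turn": [0,0,0]},
    {"translation": [1,-1.7,70],"turn": [0,0,0]},
    {"translation": [1,-1.7,90],"turn": [0,0,0]},
    {"translation": [1,-1.7,104],"turn": [0,0,0]},
    {"translation": [1,-1.7,110],"turn": [0,0,0]},
    {"translation": [1,-1.7,110],"turn": [0,0,0]}
  ]
}}

```text
clock: 15.65
position: [0.5691, 0.0234, 0.0448]
ee_rot: [-3.14, 0.102, 0.004]
force: [0.1, 0.9, -2.2]
width: 0.608
```

Emit:
{"api": "jog_arm", "payload": {
  "commands": [
    {"translation": [0,0,4],"turn": [0,0,0]},
    {"translation": [0,0,8],"turn": [0,0,0]},
    {"translation": [0,0,12],"turn": [0,0,0]},
    {"translation": [0,0,12],"turn": [0,0,0]}
  ]
}}

```text
clock: 15.98
position: [0.5701, 0.0224, 0.0341]
ee_rot: [3.14, -0.105, 0.0]
force: [-0.3, -0.1, -2.3]
width: 0.61
```

Emit:
{"api": "jog_arm", "payload": {
  "commands": [
    {"translation": [0,0,2],"turn": [0,0,0]},
    {"translation": [0,0,3.5],"turn": [0,0,0]},
    {"translation": [0,0,3.5],"turn": [0,0,0]}
  ]
}}

```text
clock: 16.23
position: [0.5702, 0.0225, 0.0307]
ee_rot: [3.14, -0.105, 0.0]
force: [-0.2, 0.0, -2.2]
width: 0.607
```

Emit:
{"api": "jog_arm", "payload": {
  "commands": [
    {"translation": [0,0,0],"turn": [0,0,0]},
    {"translation": [0,0,0],"turn": [0,0,0]},
    {"translation": [0,0,0],"turn": [0,0,0]},
    {"translation": [0,0,0],"turn": [0,0,0]},
    {"translation": [0,0,0],"turn": [0,0,0]}
  ],
  "claw": -1
}}

```text
clock: 16.65
position: [0.5703, 0.0225, 0.0309]
ee_rot: [-3.14, 0.105, -0.001]
force: [-0.4, 0.1, -0.4]
width: 0.922
```

Emit:
{"api": "jog_arm", "payload": {
  "commands": [
    {"translation": [0,0,-15],"turn": [0,0,0]},
    {"translation": [0,0,-45],"turn": [0,0,0]},
    {"translation": [0,0,-80],"turn": [0,0,0]},
    {"translation": [0,0,-120],"turn": [0,0,0]},
    {"translation": [0,0,-150],"turn": [0,0,0]},
    {"translation": [0,0,-150],"turn": [0,0,0]}
  ]
}}

```text
clock: 17.15
position: [0.5735, 0.0237, 0.1874]
ee_rot: [-3.139, 0.105, -0.015]
force: [1.4, 0.7, 0.3]
width: 0.999
```

Run:
```python
from h import *
s=arm.observe(); print(s['clock'],s['position'],s['ee_rot'],s['width'],s['force'])
c=arm.camera_info('wrist'); im=arm.get_image('wrist'); np.save('w9ci.npy',c,allow_pickle=True)
cv2.imwrite('pics/w9.png',cv2.resize(im[60:310,210:430],None,fx=2.3,fy=2.3))
for q,z in [('frame0',.014),('tray',.01),('tray_handle',.046)]:
 for d in arm.landmark_of('wrist',q): print(q,np.round(d['at']),d['confidence'],onz(c,d['at'],z)[0].round(4))
print('behind handle'); go((.578+.068*.03,.157+.03+.02,.14),-0.067)
```

```text
17.15 [0.57349734 0.02374331 0.18736814] [-3.13850333  0.10507954 -0.01536694] 0.9989762611501991 [1.3940804  0.71962937 0.31259744]
frame0 [317. 165.] 0.93 [0.5764 0.0748 0.014 ]
frame0 [318. 218.] 0.78 [0.5731 0.0228 0.014 ]
tray_handle [312.  64.] 0.77 [0.5778 0.1562 0.046 ]
behind handle
  move [  -1.9 -185.1   39.8] turn [ 0.001  0.001 -0.   ]
```

View pics/w9.png

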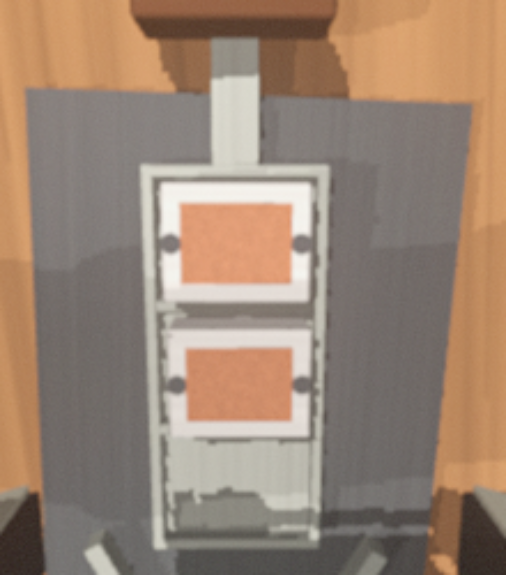

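Emit:
{"api": "jog_arm", "payload": {
  "commands": [
    {"translation": [0,0,-80],"turn": [0,0,0]},
    {"translation": [0,0,-120],"turn": [0,0,0]},
    {"translation": [0,0,-122],"turn": [0,0,0]},
    {"translation": [-9,215,-122],"turn": [0,0,0]},
    {"translation": [-9,215,-122],"turn": [0,0,0]},
    {"translation": [-9,215,-122],"turn": [0,0,0]},
    {"translation": [-9,215,-122],"turn": [0,0,0]},
    {"translation": [-9,215,-122],"turn": [0,0,0]},
    {"translation": [-9,215,-122],"turn": [0,0,0]},
    {"translation": [-9,215,-122],"turn": [0,0,0]},
    {"translation": [-9,215,-122],"turn": [0,0,0]},
    {"translation": [-9,215,-122],"turn": [0,0,0]}
  ]
}}

```text
clock: 18.35
position: [0.5467, -0.1898, 0.3019]
ee_rot: [-3.139, 0.102, 0.002]
force: [-0.3, 0.4, -0.1]
width: 1.002
```

Run:
```python
from h import *
c=arm.camera_info('wrist'); im=arm.get_image('wrist'); np.save('w10ci.npy',c,allow_pickle=True); cv2.imwrite('pics/w10f.png',im)
s=arm.observe(); print(s['clock'],s['position'],s['ee_rot'],s['width'],s['force'])
for q,z in [('press_drive',.155),('press_mouth',.01),('tray',.01)]:
 for d in arm.landmark_of('wrist',q): print(q,np.round(d['at']),d['confidence'],onz(c,d['at'],z)[0].round(4))
q=proj(c,[(.55,-.172,.178)])[0]; print(q); u,v=q.astype(int); u0,v0=u-90,v-75
np.save('w10o.npy',[u0,v0]); cv2.imwrite('pics/w10.png',cv2.resize(im[v0:v0+150,u0:u0+180],None,fx=4,fy=4,interpolation=cv2.INTER_CUBIC)); print(u0,v0)
```

```text
18.4 [ 0.54689391 -0.18950365  0.30215324] [-3.13896365e+00  1.01302784e-01  1.36440260e-03] 1.000162315286611 [-0.75837274  0.40807431  0.11591153]
press_drive [323. 207.] 0.59 [ 0.551 -0.175  0.155]
press_mouth [327. 125.] 0.82 [ 0.5618 -0.0992  0.01  ]
press_mouth [278. 391.] 0.38 [ 0.4606 -0.4938  0.01  ]
[322.2373437  208.77876499]
232 133
```

View pics/w10.png

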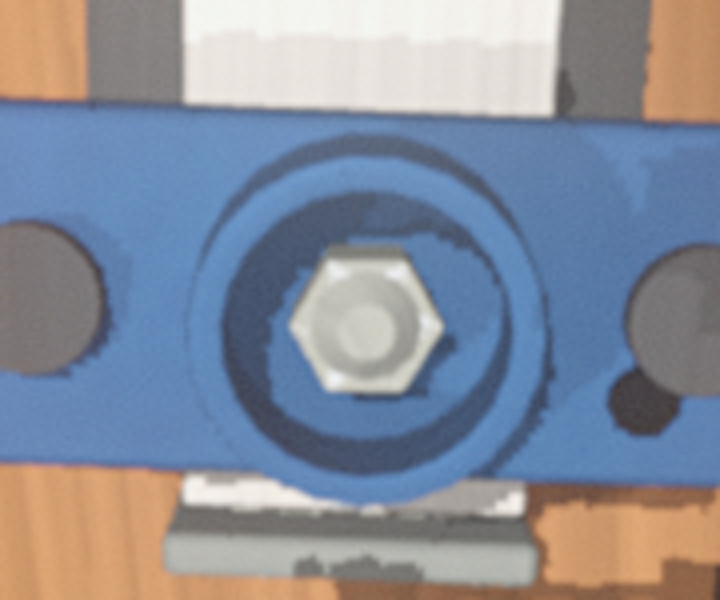

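Run:
```python
from h import *
c=np.load('w10ci.npy',allow_pickle=True).item()
f=lambda q:[(232+u/4,133+v/4) for u,v in q]
v=onz(c,f([(290,328),(329,259),(408,258),(443,326),(408,392),(328,391)]),.178)[:,:2]; ce=v.mean(0); d=v-ce
print('hex c',ce.round(4),'r',np.linalg.norm(d,axis=1).round(4),'ang mod60',(np.degrees(np.arctan2(d[:,1],d[:,0]))%60).round(1))
r=onz(c,f([(222,326),(512,326),(367,192),(367,475)]),.19)[:,:2]; print('rim inner',r.round(4).tolist())
e=onz(c,f([(0,101),(720,126)]),.155)[:,:2]; d=e[1]-e[0]; print('bridge front edge',e.round(4).tolist(),np.arctan2(d[1],d[0]))
e=onz(c,f([(0,463),(200,471),(490,484),(720,487)]),.155)[:,:2]; d=e[3]-e[0]; print('bridge rear edge',e.round(4).tolist(),np.arctan2(d[1],d[0]))
print('pinch above'); g=go((.5775,.157,.18),1.503)
```

```text
hex c [ 0.5511 -0.1771] r [0.0165 0.0165 0.0168 0.016  0.0169 0.0166] ang mod60 [57.6 55.8 56.4 56.5 57.4 55.5]
rim inner [[0.5216, -0.1725], [0.5804, -0.1763], [0.5527, -0.1474], [0.549, -0.2062]]
bridge front edge [[0.4737, -0.1264], [0.6313, -0.1422]] -0.09960071577570608
bridge rear edge [[0.4624, -0.2094], [0.5093, -0.2144], [0.5777, -0.2221], [0.6321, -0.2264]] -0.10011640147807
pinch above
  move [   8.  -348.2  122.7] turn [-0.    -0.    -1.568]
```

Emit:
{"api": "jog_arm", "payload": {
  "commands": [
    {"translation": [8,-348,0],"turn": [0,0,-1.568]},
    {"translation": [8,-348,0],"turn": [0,0,-1.568]},
    {"translation": [8,-348,0],"turn": [0,0,-1.568]},
    {"translation": [8,-348,0],"turn": [0,0,-1.568]},
    {"translation": [8,-348,60],"turn": [0,0,-1.568]},
    {"translation": [8,-348,120],"turn": [0,0,-1.568]},
    {"translation": [8,-348,120],"turn": [0,0,-1.568]},
    {"translation": [8,-348,120],"turn": [0,0,-1.568]},
    {"translation": [8,-348,120],"turn": [0,0,-1.568]},
    {"translation": [8,-348,120],"turn": [0,0,-1.568]},
    {"translation": [8,-348,120],"turn": [0,0,-1.568]},
    {"translation": [8,-348,120],"turn": [0,0,-1.568]}
  ],
  "claw": 0
}}

```text
clock: 19.55
position: [0.5771, 0.1575, 0.1819]
ee_rot: [-2.358, -2.074, 0.001]
force: [0.8, -0.4, -0.5]
width: 0.5
```

Emit:
{"api": "jog_arm", "payload": {
  "commands": [
    {"translation": [0,0,0],"turn": [0,0,-0.06]},
    {"translation": [0,0,0],"turn": [0,0,-0.06]}
  ]
}}

```text
clock: 19.72
position: [0.5778, 0.156, 0.1825]
ee_rot: [-2.301, -2.138, 0.0]
force: [0.9, -0.1, -0.5]
width: 0.498
```

Run:
```python
from h import *
s=arm.observe(); print(s['clock'],s['position'],s['width'],s['joints'])
go((.5775,.157,.032),1.503)
c=arm.camera_info('wrist'); im=arm.get_image('wrist'); cv2.imwrite('pics/w11.png',im)
for d in arm.landmark_of('wrist','tray_handle'): print(np.round(d['at']),d['confidence'],onz(c,d['at'],.046)[0].round(4))
```

```text
19.7167 [0.5778378  0.15603121 0.18248456] 0.4984244507914416 [ 0.25405079  0.60603567 -0.93270462  1.64247175  0.52138528  1.16233764
  0.68990634]
  move [  0.9  -0.3 150.5] turn [-0.    -0.    -0.006]
```

Emit:
{"api": "jog_arm", "payload": {
  "commands": [
    {"translation": [1,0,35],"turn": [0,0,0]},
    {"translation": [1,0,70],"turn": [0,0,0]},
    {"translation": [1,0,105],"turn": [0,0,0]},
    {"translation": [1,0,130],"turn": [0,0,0]},
    {"translation": [1,0,145],"turn": [0,0,0]},
    {"translation": [1,0,150],"turn": [0,0,0]},
    {"translation": [1,0,150],"turn": [0,0,0]}
  ]
}}

```text
clock: 20.4
position: [0.5779, 0.1564, 0.0323]
ee_rot: [-2.307, -2.132, 0.002]
force: [0.6, -0.8, 0.1]
width: 0.496
```

Emit:
{"api": "jog_arm", "payload": {
  "commands": [
    {"translation": [0,0,0],"turn": [0,0,0]},
    {"translation": [0,0,0],"turn": [0,0,0]},
    {"translation": [0,0,0],"turn": [0,0,0]},
    {"translation": [0,0,0],"turn": [0,0,0]},
    {"translation": [0,0,0],"turn": [0,0,0]}
  ],
  "claw": 1,
  "grip_force": 20
}}

```text
clock: 20.82
position: [0.5786, 0.1563, 0.0335]
ee_rot: [2.306, 2.132, 0.002]
force: [0.1, 0.1, -0.4]
width: 0.186
```

Run:
```python
from h import *
s=arm.observe(); print(s['clock'],s['position'],s['ee_rot'],s['width'],s['force'],s['ft_torque'])
z=s['position'][2]
print('align');go((.551+.1002*(.125+.1765),.125,z),1.471)
print('drag');go((.5684,-.0024,z),1.471)
```

```text
20.8167 [0.57858934 0.15634398 0.03349996] [2.30604529e+00 2.13245280e+00 1.52357169e-03] 0.18618460232162526 [ 0.09103557  0.06550372 -0.35897871] [ 0.0942331  -0.07089666  0.02104162]
align
  move [-31.    5.1  -0. ] turn [ 0.001 -0.     0.022]
drag
  move [-159.1    2.2   -0. ] turn [ 0.001 -0.     0.022]
```

Emit:
{"api": "jog_arm", "payload": {
  "commands": [
    {"translation": [0,0,0],"turn": [0,0,0]},
    {"translation": [0,0,0],"turn": [0,0,0]},
    {"translation": [0,0,0],"turn": [0,0,0]}
  ]
}}

```text
clock: 21.07
position: [0.5786, 0.1566, 0.0333]
ee_rot: [2.306, 2.133, 0.002]
force: [-0.5, 0.7, 5.4]
width: 0.128
```

Emit:
{"api": "jog_arm", "payload": {
  "commands": [
    {"translation": [-8,1.5,0],"turn": [0,0,0.007]},
    {"translation": [-20,3.5,0],"turn": [0,0,0.016]},
    {"translation": [-32,5,0],"turn": [0,0,0.022]},
    {"translation": [-46,4.7,0],"turn": [0,0,0.022]},
    {"translation": [-62,4.3,0],"turn": [0,0,0.022]},
    {"translation": [-80,4,0],"turn": [0,0,0.022]},
    {"translation": [-80,4,0],"turn": [0,0,0.022]},
    {"translation": [-80,4,0],"turn": [0,0,0.022]}
  ]
}}

```text
clock: 21.73
position: [0.5764, 0.0737, 0.033]
ee_rot: [2.331, 2.103, -0.002]
force: [0.9, -4.7, 5.6]
width: 0.128
```

Run:
```python
from h import *
s=arm.observe(); print(s['clock'],s['position'],s['ee_rot'],s['width'],s['force'],s['ft_torque'])
z=s['position'][2]
print('drag');go((.5684,-.0024,z),1.471)
```

```text
21.7333 [0.5763591  0.07366342 0.03297852] [ 2.33105694e+00  2.10339526e+00 -1.79565284e-03] 0.12801555005376244 [ 0.8722851  -4.73401127  5.6282546 ] [-1.05124111 -0.22287889 -0.00950567]
drag
  move [-76.5  -0.1   0.2] turn [ 0.001  0.002 -0.003]
```

Emit:
{"api": "jog_arm", "payload": {
  "commands": [
    {"translation": [-12,0,0],"turn": [0,0,0]},
    {"translation": [-24,0,0],"turn": [0,0,0]},
    {"translation": [-36,0,0],"turn": [0,0,0]},
    {"translation": [-48,0,0],"turn": [0,0,0]},
    {"translation": [-60,0,0],"turn": [0,0,0]},
    {"translation": [-72,0,0],"turn": [0,0,0]},
    {"translation": [-76,0,0],"turn": [0,0,0]},
    {"translation": [-76,0,0],"turn": [0,0,0]}
  ]
}}

```text
clock: 22.4
position: [0.5689, 0.0004, 0.0332]
ee_rot: [-2.331, -2.107, -0.003]
force: [-0.0, 0.9, 5.0]
width: 0.125
```

Run:
```python
from h import *
s=arm.observe(); print(s['clock'],s['position'],s['ee_rot'],s['width'],s['force'],s['ft_torque'])
z=s['position'][2]
print('drag');go((.5684-.1*.027,-.0024-.027,z),1.471)
im=arm.get_image('side'); cv2.imwrite('pics/s2.png',cv2.resize(im[200:360,230:430],None,fx=3.5,fy=3.5,interpolation=cv2.INTER_CUBIC))
```

```text
22.4 [5.68854580e-01 4.35547180e-04 3.32285712e-02] [-2.33057869 -2.10656876 -0.00277221] 0.12527213242930565 [-0.03613888  0.93697592  4.98913552] [ 0.2895824  -0.2644843  -0.00469259]
drag
  move [-30.   -0.1  -0. ] turn [ 0.001 -0.001 -0.001]
```

View pics/s2.png

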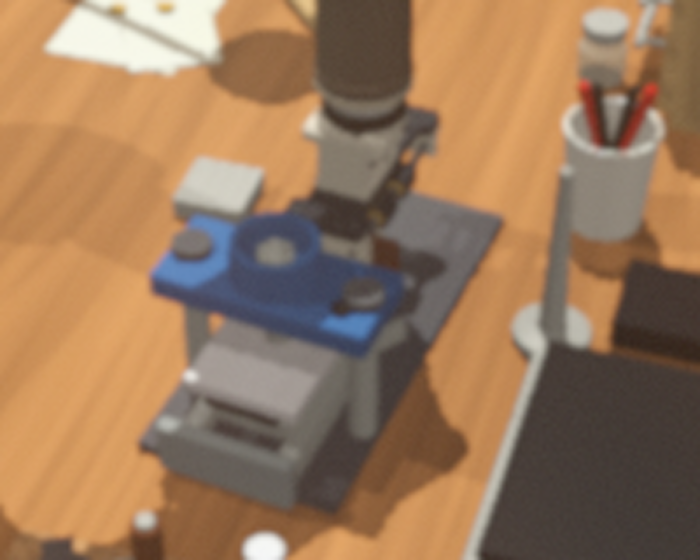

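Emit:
{"api": "jog_arm", "payload": {
  "commands": [
    {"translation": [-8,0,0],"turn": [0,0,0]},
    {"translation": [-16,0,0],"turn": [0,0,0]},
    {"translation": [-24,0,0],"turn": [0,0,0]},
    {"translation": [-28,0,0],"turn": [0,0,0]},
    {"translation": [-28,0,0],"turn": [0,0,0]}
  ]
}}

```text
clock: 22.87
position: [0.5661, -0.0267, 0.0332]
ee_rot: [-2.329, -2.107, -0.004]
force: [1.3, 3.1, 5.3]
width: 0.13
```

Emit:
{"api": "jog_arm", "payload": {
  "commands": [
    {"translation": [0,0,0],"turn": [0,0,0]},
    {"translation": [0,0,0],"turn": [0,0,0]},
    {"translation": [0,0,0],"turn": [0,0,0]}
  ],
  "claw": 0.4
}}

```text
clock: 23.12
position: [0.5651, -0.0279, 0.0323]
ee_rot: [-2.33, -2.107, 0.002]
force: [-0.0, -0.4, 0.4]
width: 0.279
```

Emit:
{"api": "jog_arm", "payload": {
  "commands": [
    {"translation": [0,0,-15],"turn": [0,0,0]},
    {"translation": [0,0,-45],"turn": [0,0,0]},
    {"translation": [0,0,-50],"turn": [0,0,0]},
    {"translation": [45,0,-50],"turn": [0,0,0]},
    {"translation": [45,0,-50],"turn": [0,0,0]},
    {"translation": [45,0,-50],"turn": [0,0,0]}
  ]
}}

```text
clock: 23.62
position: [0.57, 0.0206, 0.0832]
ee_rot: [-2.325, -2.112, -0.003]
force: [-0.6, -0.4, 0.2]
width: 0.298
```

Emit:
{"api": "jog_arm", "payload": {
  "commands": [
    {"translation": [0,0,0],"turn": [0,0,0]},
    {"translation": [0,0,10],"turn": [0,0,0]},
    {"translation": [0,0,30],"turn": [0,0,0]},
    {"translation": [0,0,45],"turn": [0,0,0]},
    {"translation": [0,0,50],"turn": [0,0,0]},
    {"translation": [0,0,50],"turn": [0,0,0]}
  ],
  "claw": 1
}}

```text
clock: 24.12
position: [0.5687, 0.0162, 0.0307]
ee_rot: [-2.329, -2.105, 0.005]
force: [-0.0, -0.5, 0.7]
width: 0.004
```

Emit:
{"api": "jog_arm", "payload": {
  "commands": [
    {"translation": [-10,0,0],"turn": [0,0,0]},
    {"translation": [-16,0,0],"turn": [0,0,0]},
    {"translation": [-22,0,0],"turn": [0,0,0]},
    {"translation": [-26,0,0],"turn": [0,0,0]},
    {"translation": [-28,0,0],"turn": [0,0,0]},
    {"translation": [-28,0,0],"turn": [0,0,0]}
  ]
}}

```text
clock: 24.62
position: [0.5676, -0.0106, 0.0332]
ee_rot: [2.33, 2.107, 0.002]
force: [0.5, 1.9, 1.7]
width: 0.007
```

Emit:
{"api": "jog_arm", "payload": {
  "commands": [
    {"translation": [-1,0,0],"turn": [0,0,0]},
    {"translation": [-2,0,0],"turn": [0,0,0]},
    {"translation": [-3,0,0],"turn": [0,0,0]},
    {"translation": [-3,0,0],"turn": [0,0,0]}
  ]
}}

```text
clock: 24.95
position: [0.5674, -0.0119, 0.0332]
ee_rot: [-2.328, -2.109, -0.003]
force: [-0.3, 5.5, 2.4]
width: 0.007
```

Emit:
{"api": "jog_arm", "payload": {
  "commands": [
    {"translation": [-1.5,0,0],"turn": [0,0,0]},
    {"translation": [-3,0,0],"turn": [0,0,0]},
    {"translation": [-4,0,0],"turn": [0,0,0]},
    {"translation": [-4,0,0],"turn": [0,0,0]}
  ]
}}

```text
clock: 25.28
position: [0.567, -0.0158, 0.0333]
ee_rot: [-2.328, -2.109, -0.003]
force: [1.8, 4.6, 2.4]
width: 0.006
```

Emit:
{"api": "jog_arm", "payload": {
  "commands": [
    {"translation": [-1.5,0,0],"turn": [0,0,0]},
    {"translation": [-3,0,0],"turn": [0,0,0]},
    {"translation": [-4,0,0],"turn": [0,0,0]},
    {"translation": [-4,0,0],"turn": [0,0,0]}
  ]
}}

```text
clock: 25.62
position: [0.5667, -0.0193, 0.0333]
ee_rot: [-2.327, -2.109, -0.004]
force: [1.2, 7.3, 2.0]
width: 0.002
```

Run:
```python
from h import *
s=arm.observe(); print(s['clock'],s['position'],s['width'],s['force'],s['ft_torque'])
c=arm.camera_info('wrist'); im=arm.get_image('wrist'); cv2.imwrite('pics/w12.png',im)
for cam in ['top','side']:
  c=arm.camera_info(cam); im=arm.get_image(cam)
  for q,z in [('tray_handle',.046)]:
    for d in arm.landmark_of(cam,q): print(cam,q,np.round(d['at']),d['confidence'],onz(c,d['at'],z)[0].round(4))
```

```text
25.6167 [ 0.56668198 -0.01930211  0.03329298] 0.002176928863832881 [1.22526125 7.27180566 2.02224722] [ 1.4168849  -0.31447086  0.00967712]
top tray_handle [332. 231.] 0.61 [ 0.5619 -0.0358  0.046 ]
```

Emit:
{"api": "jog_arm", "payload": {
  "commands": [
    {"translation": [-1.5,0,0],"turn": [0,0,0]},
    {"translation": [-3,0,0],"turn": [0,0,0]},
    {"translation": [-4,0,0],"turn": [0,0,0]},
    {"translation": [-4,0,0],"turn": [0,0,0]}
  ]
}}

```text
clock: 26.2
position: [0.5669, -0.0195, 0.0337]
ee_rot: [-2.323, -2.111, -0.012]
force: [3.9, 16.0, -1.2]
width: 0.002
```

Emit:
{"api": "jog_arm", "payload": {
  "commands": [
    {"translation": [-1,0,0],"turn": [0,0,0]},
    {"translation": [-2,0,0],"turn": [0,0,0]},
    {"translation": [-3,0,0],"turn": [0,0,0]},
    {"translation": [-3,0,0],"turn": [0,0,0]}
  ]
}}

```text
clock: 26.53
position: [0.567, -0.0196, 0.0341]
ee_rot: [-2.319, -2.112, -0.017]
force: [2.3, 24.0, -0.2]
width: 0.001
```

Emit:
{"api": "jog_arm", "payload": {
  "commands": [
    {"translation": [-1,0,0],"turn": [0,0,0]},
    {"translation": [-2,0,0],"turn": [0,0,0]},
    {"translation": [-2,0,0],"turn": [0,0,0]}
  ]
}}

```text
clock: 26.78
position: [0.5671, -0.0197, 0.0345]
ee_rot: [-2.317, -2.113, -0.02]
force: [2.8, 29.6, 0.5]
width: 0.003
```

Emit:
{"api": "jog_arm", "payload": {
  "commands": [
    {"translation": [10,0,0],"turn": [0,0,0]},
    {"translation": [40,0,0],"turn": [0,0,0]},
    {"translation": [50,0,-30],"turn": [0,0,0]},
    {"translation": [50,0,-70],"turn": [0,0,0]},
    {"translation": [50,0,-110],"turn": [0,0,0]},
    {"translation": [50,0,-150],"turn": [0,0,0]},
    {"translation": [50,0,-190],"turn": [0,0,0]},
    {"translation": [50,0,-230],"turn": [0,0,0]},
    {"translation": [-30,0,-250],"turn": [0,0,0.4]},
    {"translation": [-30,0,-250],"turn": [0,0,0.8]},
    {"translation": [-30,0,-250],"turn": [0,0,1.2]},
    {"translation": [-30,0,-250],"turn": [0,0,1.57]}
  ],
  "claw": -1
}}

```text
clock: 27.78
position: [0.562, -0.0644, 0.2831]
ee_rot: [2.786, 1.448, -0.002]
force: [-0.2, 0.6, 0.6]
width: 0.827
```

Emit:
{"api": "jog_arm", "payload": {
  "commands": [
    {"translation": [0,0,0],"turn": [0,0,1.2]},
    {"translation": [0,0,0],"turn": [0,0,1.2]},
    {"translation": [0,0,0],"turn": [0,0,1.2]},
    {"translation": [0,0,0],"turn": [0,0,1.2]},
    {"translation": [0,0,0],"turn": [0,0,1.2]},
    {"translation": [0,0,0],"turn": [0,0,1.2]},
    {"translation": [0,0,0],"turn": [0,0,1.2]},
    {"translation": [0,0,0],"turn": [0,0,1.2]},
    {"translation": [0,0,0],"turn": [0,0,1.2]},
    {"translation": [0,0,0],"turn": [0,0,1.2]}
  ]
}}

```text
clock: 28.62
position: [0.5618, -0.0606, 0.2827]
ee_rot: [3.119, -0.37, -0.001]
force: [1.2, -0.2, 0.4]
width: 1.001
```

Run:
```python
from h import *
s=arm.observe(); print(s['clock'],s['position'],s['ee_rot'],s['width'],s['force'])
c=arm.camera_info('wrist'); im=arm.get_image('wrist'); cv2.imwrite('pics/w13.png',im); np.save('w13ci.npy',c,allow_pickle=True)
for q,z in [('tray_handle',.046),('press_drive',.155),('crank_stub',.074)]:
 for d in arm.landmark_of('wrist',q): print(q,np.round(d['at']),d['confidence'],onz(c,d['at'],z)[0].round(4))
```

```text
28.6167 [ 0.56175454 -0.06055708  0.28270588] [ 3.11852333e+00 -3.70113939e-01 -1.16348229e-03] 1.0014259102515342 [ 1.18955997 -0.21660255  0.41477862]
tray_handle [316. 190.] 0.71 [ 0.5609 -0.0435  0.046 ]
press_drive [337. 342.] 0.66 [ 0.5515 -0.1751  0.155 ]
```

View pics/w13.png

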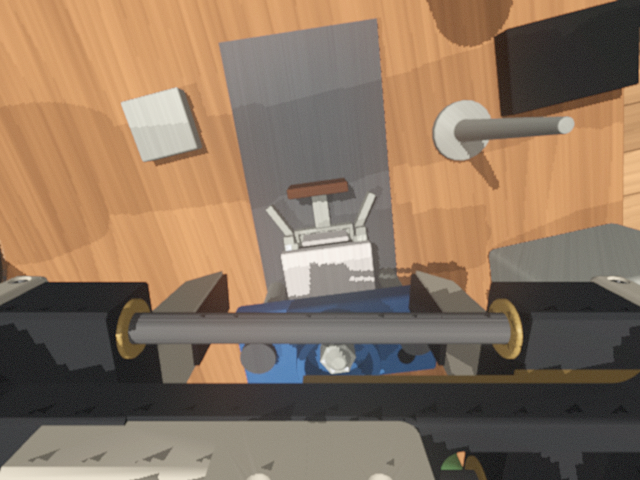

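Run:
```python
from h import *
print(arm.observe()['joints']); go((.475,-.44,.27),-1.0)
```

```text
[ 0.46418904  0.36642311 -0.6193938   1.59940678  0.22181608  1.24747989
 -0.42086577]
  move [3.000e-01 3.895e+02 1.300e+01] turn [0.001 0.    0.774]
```

Emit:
{"api": "jog_arm", "payload": {
  "commands": [
    {"translation": [0,390,0],"turn": [0,0,0.774]},
    {"translation": [0,390,0],"turn": [0,0,0.774]},
    {"translation": [0,390,0],"turn": [0,0,0.774]},
    {"translation": [0,390,0],"turn": [0,0,0.774]},
    {"translation": [0,390,13],"turn": [0,0,0.774]},
    {"translation": [0,390,13],"turn": [0,0,0.774]},
    {"translation": [0,390,13],"turn": [0,0,0.774]},
    {"translation": [0,390,13],"turn": [0,0,0.774]},
    {"translation": [0,390,13],"turn": [0,0,0.774]},
    {"translation": [0,390,13],"turn": [0,0,0.774]},
    {"translation": [0,390,13],"turn": [0,0,0.774]},
    {"translation": [0,390,13],"turn": [0,0,0.774]}
  ],
  "claw": 0.2
}}

```text
clock: 29.82
position: [0.4729, -0.4406, 0.269]
ee_rot: [-2.754, 1.511, 0.002]
force: [1.2, 0.8, -0.1]
width: 0.401
```

Run:
```python
from h import *
s=arm.observe(); print(s['clock'],s['position'],s['ee_rot'],s['joints'])
c=arm.camera_info('wrist'); im=arm.get_image('wrist'); cv2.imwrite('pics/w14f.png',im); np.save('w14ci.npy',c,allow_pickle=True)
for q,z in [('crank',.004),('crank_stub',.074),('crank_knob',.08),('mat',0)]:
 for d in arm.landmark_of('wrist',q): print(q,np.round(d['at']),d['confidence'],onz(c,d['at'],z)[0].round(4))
cv2.imwrite('pics/w14.png',cv2.resize(im[90:330,180:460],None,fx=2.5,fy=2.5,interpolation=cv2.INTER_CUBIC))
```

```text
29.8167 [ 0.47291878 -0.44064004  0.26902862] [-2.75409094e+00  1.51057879e+00  1.91845841e-03] [ 0.8794184   0.46842132 -0.32653372  1.43067191  0.15193198  1.26858926
 -0.46311606]
crank [318. 199.] 0.95 [ 0.4728 -0.4379  0.004 ]
crank_stub [321. 212.] 0.82 [ 0.4727 -0.4422  0.074 ]
crank_knob [324. 145.] 0.79 [ 0.5323 -0.4077  0.08  ]
mat [315. 188.] 0.76 [ 0.4819 -0.4275  0.    ]
```

View pics/w14.png

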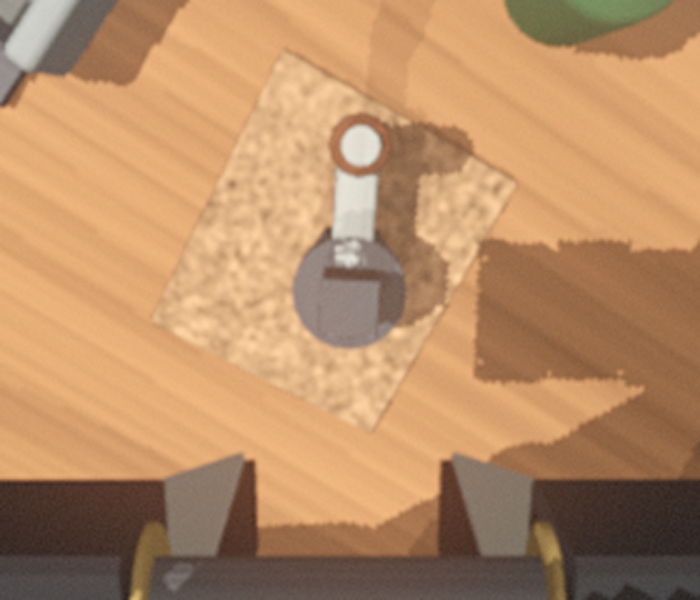

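Run:
```python
from h import *
c=np.load('w14ci.npy',allow_pickle=True).item()
f=lambda q:[(180+u/2.5,90+v/2.5) for u,v in q]
p=onz(c,f([(324,279),(381,281),(379,336),(320,334)]),.088)[:,:2]; print('stub',p.round(4).tolist(),p.mean(0).round(4),[np.degrees(np.arctan2(*(p[(i+1)%4]-p[i])[::-1])).round(1) for i in range(4)])
k=onz(c,f([(360,145)]),.102)[0,:2]; hub=onz(c,f([(349,290)]),.056)[0,:2]; d=k-p.mean(0); print('knob',k,'hub',hub,np.linalg.norm(d),np.degrees(np.arctan2(d[1],d[0])))
m=onz(c,f([(286,50),(516,182),(373,432),(152,320)]),.004)[:,:2]; print('mat',m.round(4).tolist(),m.mean(0),[np.linalg.norm(m[(i+1)%4]-m[i]).round(4) for i in range(4)])
```

```text
stub [[0.4782, -0.425], [0.4899, -0.4448], [0.4703, -0.4567], [0.4579, -0.4357]] [ 0.4741 -0.4406] [np.float64(-59.5), np.float64(-148.9), np.float64(120.5), np.float64(27.9)]
knob [ 0.53036616 -0.40855529] hub [ 0.47461898 -0.43926204] 0.06473956147655761 29.625012332461203
mat [[0.5465, -0.3584], [0.5551, -0.4847], [0.4085, -0.4965], [0.3989, -0.3681]] [ 0.47724056 -0.42693889] [np.float64(0.1266), np.float64(0.1471), np.float64(0.1288), np.float64(0.148)]
```

Run:
```python
from h import *
go((.4744,-.4402,.06),-1.05)
```

```text
move [  1.5   1.3 210.1] turn [-0.001 -0.     0.05 ]
```

Emit:
{"api": "jog_arm", "payload": {
  "commands": [
    {"translation": [1.5,1.3,40],"turn": [0,0,0.05]},
    {"translation": [1.5,1.3,80],"turn": [0,0,0.05]},
    {"translation": [1.5,1.3,115],"turn": [0,0,0.05]},
    {"translation": [1.5,1.3,145],"turn": [0,0,0.05]},
    {"translation": [1.5,1.3,170],"turn": [0,0,0.05]},
    {"translation": [1.5,1.3,190],"turn": [0,0,0.05]},
    {"translation": [1.5,1.3,203],"turn": [0,0,0.05]},
    {"translation": [1.5,1.3,209],"turn": [0,0,0.05]},
    {"translation": [1.5,1.3,209],"turn": [0,0,0.05]}
  ],
  "claw": 0
}}

```text
clock: 30.82
position: [0.4734, -0.4411, 0.06]
ee_rot: [-2.717, 1.577, 0.002]
force: [-0.6, 0.2, 0.4]
width: 0.5
```

Emit:
{"api": "jog_arm", "payload": {
  "commands": [
    {"translation": [0,0,0],"turn": [0,0,0]},
    {"translation": [0,0,0],"turn": [0,0,0]},
    {"translation": [0,0,0],"turn": [0,0,0]},
    {"translation": [0,0,0],"turn": [0,0,0]},
    {"translation": [0,0,0],"turn": [0,0,0]},
    {"translation": [0,0,0],"turn": [0,0,0]}
  ],
  "claw": 1,
  "grip_force": 50
}}

```text
clock: 31.32
position: [0.4738, -0.4421, 0.0618]
ee_rot: [2.716, -1.579, 0.002]
force: [-1.7, 0.7, 6.0]
width: 0.261
```

Run:
```python
from h import *
s=arm.observe(); print(s['clock'],s['position'],s['ee_rot'],s['width'],s['force'],s['ft_torque'],2*np.arctan2(s['ee_rot'][1],s['ee_rot'][0]))
```

```text
31.3167 [ 0.4737677  -0.44209532  0.06176113] [ 2.71582125e+00 -1.57866334e+00  1.88546891e-03] 0.2613247102913444 [-1.71086255  0.72579387  5.95766322] [ 0.26653121  0.26732791 -0.01139339] -1.0530880401446125
```

Emit:
{"api": "jog_arm", "payload": {
  "commands": [
    {"translation": [0,0,-8],"turn": [0,0,0]},
    {"translation": [0,0,-25],"turn": [0,0,0]},
    {"translation": [0,0,-50],"turn": [0,0,0]},
    {"translation": [0,0,-80],"turn": [0,0,0]},
    {"translation": [0,0,-110],"turn": [0,0,0]},
    {"translation": [0,0,-140],"turn": [0,0,0]},
    {"translation": [0,0,-170],"turn": [0,0,0]},
    {"translation": [0,0,-200],"turn": [0,0,0]},
    {"translation": [0,0,-225],"turn": [0,0,0]},
    {"translation": [0,0,-245],"turn": [0,0,0]},
    {"translation": [0,0,-250],"turn": [0,0,0]},
    {"translation": [0,0,-250],"turn": [0,0,0]}
  ]
}}

```text
clock: 32.32
position: [0.4737, -0.442, 0.312]
ee_rot: [2.716, -1.579, 0.004]
force: [0.5, -0.7, -5.1]
width: 0.26
```

Run:
```python
from h import *
s=arm.observe(); print(s['clock'],s['position'],s['width'],s['force'],s['joints'])
c=arm.camera_info('wrist'); im=arm.get_image('wrist'); cv2.imwrite('pics/w15.png',im)
z=s['position'][2]-.0578
for q,zz in [('crank',z),('crank_stub',z+.07),('crank_knob',z+.076)]:
 for d in arm.landmark_of('wrist',q): print(q,np.round(d['at']),d['confidence'],onz(c,d['at'],zz)[0].round(4))
print('to press, part turn'); g=go((.551,-.1765,.31),0.5); print('rest turn'); go((.551,-.1765,.31),2.035,g)
```

```text
32.3167 [ 0.47374213 -0.44203468  0.3120133 ] 0.26037783007144577 [ 0.49379444 -0.73703908 -5.13671881] [ 0.8708053   0.44580925 -0.31598191  1.35974709  0.13789509  1.35519702
 -0.49849779]
crank [314. 253.] 0.92 [ 0.472  -0.439   0.2542]
crank_stub [138.  15.] 0.65 [ 0.5429 -0.3234  0.3242]
crank_stub [319. 303.] 0.59 [ 0.4725 -0.4422  0.3242]
crank_knob [321. 157.] 0.96 [ 0.532  -0.4092  0.3302]
to press, part turn
  move [-191.3 -199.3   -1.1] turn [-1.000e-03  4.000e-03 -1.553e+00]
rest turn
  move [0. 0. 0.] turn [ 0.     0.    -1.535]
```

Emit:
{"api": "jog_arm", "payload": {
  "commands": [
    {"translation": [-15,-16,0],"turn": [0,0,-0.12]},
    {"translation": [-40,-42,0],"turn": [0,0,-0.24]},
    {"translation": [-65,-68,0],"turn": [0,0,-0.36]},
    {"translation": [-90,-94,0],"turn": [0,0,-0.48]},
    {"translation": [-115,-120,0],"turn": [0,0,-0.6]},
    {"translation": [-140,-146,0],"turn": [0,0,-0.72]},
    {"translation": [-165,-172,0],"turn": [0,0,-0.84]},
    {"translation": [-182,-190,0],"turn": [0,0,-0.96]},
    {"translation": [-191.3,-199.3,0],"turn": [0,0,-1.08]},
    {"translation": [-191.3,-199.3,0],"turn": [0,0,-1.2]},
    {"translation": [-191.3,-199.3,0],"turn": [0,0,-1.32]},
    {"translation": [-191.3,-199.3,0],"turn": [0,0,-1.44]}
  ]
}}

```text
clock: 33.52
position: [0.5514, -0.1766, 0.3093]
ee_rot: [-3.08, -0.614, 0.003]
force: [-0.1, 0.0, -5.3]
width: 0.258
```

Emit:
{"api": "jog_arm", "payload": {
  "commands": [
    {"translation": [0,0,0],"turn": [0,0,-0.12]},
    {"translation": [0,0,0],"turn": [0,0,-0.24]},
    {"translation": [0,0,0],"turn": [0,0,-0.36]},
    {"translation": [0,0,0],"turn": [0,0,-0.48]},
    {"translation": [0,0,0],"turn": [0,0,-0.6]},
    {"translation": [0,0,0],"turn": [0,0,-0.72]},
    {"translation": [0,0,0],"turn": [0,0,-0.84]},
    {"translation": [0,0,0],"turn": [0,0,-0.96]},
    {"translation": [0,0,0],"turn": [0,0,-1.08]},
    {"translation": [0,0,0],"turn": [0,0,-1.2]},
    {"translation": [0,0,0],"turn": [0,0,-1.32]},
    {"translation": [0,0,0],"turn": [0,0,-1.44]}
  ]
}}

```text
clock: 34.52
position: [0.5513, -0.1772, 0.3094]
ee_rot: [-1.911, -2.491, 0.001]
force: [-0.1, -0.3, -4.9]
width: 0.254
```

Run:
```python
from h import *
s=arm.observe(); print(s['clock'],s['position'],s['width'],s['force'],s['joints'])
go((.551,-.1765,.25),2.035)
c=arm.camera_info('wrist'); im=arm.get_image('wrist'); cv2.imwrite('pics/w16.png',im)
z=s['position'][2]-.0578
for q,zz in [('crank',z),('crank_stub',z+.07),('crank_knob',z+.076),('press_drive',.155)]:
 for d in arm.landmark_of('wrist',q): print(q,np.round(d['at']),d['confidence'],onz(c,d['at'],zz)[0].round(4))
```

```text
34.5167 [ 0.55129029 -0.17720468  0.30938384] 0.254226408050841 [-0.10133274 -0.30018527 -4.87337959] [ 0.89865813  0.49163973 -1.03347014  1.50188816  0.42418575  1.3912321
  1.67369949]
  move [ 0.7  0.  59.4] turn [-0.002 -0.001 -0.202]
crank [318. 252.] 0.65 [ 0.5494 -0.1772  0.2516]
crank_stub [322. 301.] 0.66 [ 0.55   -0.1752  0.3216]
```

Emit:
{"api": "jog_arm", "payload": {
  "commands": [
    {"translation": [0.5,0,10],"turn": [0,0,-0.1]},
    {"translation": [0.5,0,25],"turn": [0,0,-0.2]},
    {"translation": [0.5,0,40],"turn": [0,0,-0.2]},
    {"translation": [0.5,0,52],"turn": [0,0,-0.2]},
    {"translation": [0.5,0,60],"turn": [0,0,-0.2]},
    {"translation": [0.5,0,64],"turn": [0,0,-0.2]},
    {"translation": [0.5,0,64],"turn": [0,0,-0.2]}
  ]
}}

```text
clock: 35.35
position: [0.5514, -0.1765, 0.246]
ee_rot: [-1.663, -2.664, 0.001]
force: [0.7, 0.9, -5.3]
width: 0.258
```

Emit:
{"api": "jog_arm", "payload": {
  "commands": [
    {"translation": [0,0,2],"turn": [0,0,0]},
    {"translation": [0,0,4],"turn": [0,0,0]},
    {"translation": [0,0,6],"turn": [0,0,0]},
    {"translation": [0,0,6],"turn": [0,0,0]}
  ]
}}

```text
clock: 35.68
position: [0.5518, -0.1765, 0.2407]
ee_rot: [1.662, 2.666, -0.0]
force: [-0.3, -0.2, -4.7]
width: 0.258
```

Emit:
{"api": "jog_arm", "payload": {
  "commands": [
    {"translation": [0,0,2],"turn": [0,0,0]},
    {"translation": [0,0,4],"turn": [0,0,0]},
    {"translation": [0,0,4],"turn": [0,0,0]}
  ]
}}

```text
clock: 35.93
position: [0.5516, -0.1766, 0.2364]
ee_rot: [-1.662, -2.666, 0.0]
force: [-0.5, 0.4, -5.0]
width: 0.261
```

Emit:
{"api": "jog_arm", "payload": {
  "commands": [
    {"translation": [0,0,1],"turn": [0,0,0]},
    {"translation": [0,0,2],"turn": [0,0,0]},
    {"translation": [0,0,3],"turn": [0,0,0]},
    {"translation": [0,0,4],"turn": [0,0,0]},
    {"translation": [0,0,4],"turn": [0,0,0]}
  ]
}}

```text
clock: 36.35
position: [0.5517, -0.1765, 0.2325]
ee_rot: [-1.662, -2.666, 0.0]
force: [-0.3, -0.8, -5.0]
width: 0.259
```

Emit:
{"api": "jog_arm", "payload": {
  "commands": [
    {"translation": [0,0,2],"turn": [0,0,0]},
    {"translation": [0,0,4],"turn": [0,0,0]},
    {"translation": [0,0,6],"turn": [0,0,0]},
    {"translation": [0,0,8],"turn": [0,0,0]},
    {"translation": [0,0,8],"turn": [0,0,0]}
  ]
}}

```text
clock: 36.77
position: [0.5515, -0.1766, 0.2242]
ee_rot: [-1.661, -2.666, 0.0]
force: [-0.7, -0.0, -4.7]
width: 0.257
```

Emit:
{"api": "jog_arm", "payload": {
  "commands": [
    {"translation": [0,0,2],"turn": [0,0,0]},
    {"translation": [0,0,4],"turn": [0,0,0]},
    {"translation": [0,0,6],"turn": [0,0,0]},
    {"translation": [0,0,8],"turn": [0,0,0]},
    {"translation": [0,0,8],"turn": [0,0,0]}
  ]
}}

```text
clock: 37.18
position: [0.5515, -0.1766, 0.2162]
ee_rot: [-1.661, -2.666, 0.0]
force: [0.4, -0.4, -5.1]
width: 0.256
```

Emit:
{"api": "jog_arm", "payload": {
  "commands": [
    {"translation": [0,0,1],"turn": [0,0,0]},
    {"translation": [0,0,2],"turn": [0,0,0]},
    {"translation": [0,0,2],"turn": [0,0,0]}
  ]
}}

```text
clock: 37.43
position: [0.5517, -0.1765, 0.2146]
ee_rot: [-1.662, -2.666, 0.0]
force: [-1.2, 0.9, -4.9]
width: 0.257
```

Run:
```python
from h import *
s=arm.observe(); print(s['clock'],s['position'],s['width'],s['force'],s['ft_torque'],s['joints'])
```

```text
37.4333 [ 0.55174007 -0.17653382  0.21456847] 0.2574027913085686 [-1.20253669  0.89581971 -4.86357455] [ 0.13619111 -0.12818267 -0.01727998] [ 0.90033347  0.58050434 -1.03916525  1.64626933  0.52675577  1.22367314
  1.7739921 ]
```

Emit:
{"api": "jog_arm", "payload": {
  "commands": [
    {"translation": [0,0,1],"turn": [0,0,0.1]},
    {"translation": [0,0,1],"turn": [0,0,0.2]},
    {"translation": [0,0,1],"turn": [0,0,0.32]},
    {"translation": [0,0,1],"turn": [0,0,0.44]},
    {"translation": [0,0,1],"turn": [0,0,0.56]},
    {"translation": [0,0,1],"turn": [0,0,0.68]},
    {"translation": [0,0,1],"turn": [0,0,0.8]},
    {"translation": [0,0,1],"turn": [0,0,0.92]},
    {"translation": [0,0,1],"turn": [0,0,1.04]},
    {"translation": [0,0,1],"turn": [0,0,1.16]},
    {"translation": [0,0,1],"turn": [0,0,1.28]},
    {"translation": [0,0,1],"turn": [0,0,1.4]}
  ]
}}

```text
clock: 38.43
position: [0.552, -0.1775, 0.2135]
ee_rot: [2.99, 0.959, 0.0]
force: [2.5, -3.3, -9.2]
width: 0.256
```

Run:
```python
from h import *
s=arm.observe(); print(s['clock'],s['position'],s['width'],s['force'],s['ft_torque'],s['joints'],'yaw',2*np.arctan2(s['ee_rot'][1],s['ee_rot'][0]))
```

```text
38.4333 [ 0.55200377 -0.17745903  0.21351763] 0.2557786818315735 [ 2.49582539 -3.25930877 -9.21895881] [-0.87732426 -0.69254681  0.20434202] [ 0.70733275  0.46586541 -0.69700665  1.66219315  0.32548758  1.13190179
  0.54377191] yaw 0.6208940265432984
```

Emit:
{"api": "jog_arm", "payload": {
  "commands": [
    {"translation": [0,0,0],"turn": [0,0,0.12]},
    {"translation": [0,0,0],"turn": [0,0,0.24]},
    {"translation": [0,0,0],"turn": [0,0,0.36]},
    {"translation": [0,0,0],"turn": [0,0,0.48]},
    {"translation": [0,0,0],"turn": [0,0,0.6]},
    {"translation": [0,0,0],"turn": [0,0,0.72]},
    {"translation": [0,0,0],"turn": [0,0,0.84]},
    {"translation": [0,0,0],"turn": [0,0,0.96]},
    {"translation": [0,0,0],"turn": [0,0,1.08]},
    {"translation": [0,0,0],"turn": [0,0,1.2]},
    {"translation": [0,0,0],"turn": [0,0,1.32]},
    {"translation": [0,0,0],"turn": [0,0,1.44]}
  ]
}}

```text
clock: 39.43
position: [0.5509, -0.1779, 0.2135]
ee_rot: [2.879, -1.251, -0.001]
force: [-2.7, -5.1, -5.1]
width: 0.258
```

Emit:
{"api": "jog_arm", "payload": {
  "commands": [
    {"translation": [0,0,0],"turn": [0,0,0.12]},
    {"translation": [0,0,0],"turn": [0,0,0.24]},
    {"translation": [0,0,0],"turn": [0,0,0.36]},
    {"translation": [0,0,0],"turn": [0,0,0.48]},
    {"translation": [0,0,0],"turn": [0,0,0.6]},
    {"translation": [0,0,0],"turn": [0,0,0.72]},
    {"translation": [0,0,0],"turn": [0,0,0.84]},
    {"translation": [0,0,0],"turn": [0,0,0.96]},
    {"translation": [0,0,0],"turn": [0,0,1.08]},
    {"translation": [0,0,0],"turn": [0,0,1.2]},
    {"translation": [0,0,0],"turn": [0,0,1.32]},
    {"translation": [0,0,0],"turn": [0,0,1.44]}
  ]
}}

```text
clock: 40.43
position: [0.5503, -0.1769, 0.2134]
ee_rot: [1.341, -2.838, -0.001]
force: [-4.0, -1.6, -3.0]
width: 0.262
```

Run:
```python
from h import *
s=arm.observe(); print(s['clock'],s['position'],s['width'],s['force'],s['ft_torque'],s['joints'],'yaw',2*np.arctan2(s['ee_rot'][1],s['ee_rot'][0]))
```

```text
40.4333 [ 0.55034013 -0.17685306  0.21343302] 0.2615566453363383 [-3.99669319 -1.57073353 -3.00222662] [-0.36300042  1.26454173  0.26162414] [ 0.26421822  0.37459475 -0.06321026  1.70174264  0.02760726  1.06880779
 -2.06657908] yaw -2.2586092928749895
```

Emit:
{"api": "jog_arm", "payload": {
  "commands": [
    {"translation": [0,0,0],"turn": [0,0,0.12]},
    {"translation": [0,0,0],"turn": [0,0,0.24]},
    {"translation": [0,0,0],"turn": [0,0,0.36]},
    {"translation": [0,0,0],"turn": [0,0,0.43]},
    {"translation": [0,0,0],"turn": [0,0,0.43]}
  ]
}}

```text
clock: 40.85
position: [0.5506, -0.1764, 0.2134]
ee_rot: [0.709, -3.058, -0.001]
force: [-4.4, -1.6, -4.1]
width: 0.256
```

Emit:
{"api": "jog_arm", "payload": {
  "commands": [
    {"translation": [0,0,0],"turn": [0,0,0]},
    {"translation": [0,0,0],"turn": [0,0,0]},
    {"translation": [0,0,0],"turn": [0,0,0]},
    {"translation": [0,0,0],"turn": [0,0,0]}
  ],
  "claw": 0
}}

```text
clock: 41.18
position: [0.5526, -0.1763, 0.2143]
ee_rot: [-0.716, 3.057, -0.001]
force: [0.3, 0.6, 0.5]
width: 0.48
```

Run:
```python
from h import *
s=arm.observe(); print(s['clock'],s['position'],s['width'],s['force'],s['ft_torque'],s['joints'],'yaw',2*np.arctan2(s['ee_rot'][1],s['ee_rot'][0]))
```

```text
41.1833 [ 0.55258851 -0.17633976  0.21430753] 0.48022713479149304 [0.33789685 0.61125593 0.49767921] [ 0.09672186  0.01525885 -0.00132674] [ 0.19807654  0.37121396  0.02581482  1.70536719 -0.01117003  1.06343592
 -2.45396376] yaw 3.601676820164202
```

Emit:
{"api": "jog_arm", "payload": {
  "commands": [
    {"translation": [1.5,0,0],"turn": [0,0,-0.12]},
    {"translation": [1.5,0,0],"turn": [0,0,-0.24]},
    {"translation": [1.5,0,0],"turn": [0,0,-0.36]},
    {"translation": [1.5,0,0],"turn": [0,0,-0.48]},
    {"translation": [1.5,0,0],"turn": [0,0,-0.6]},
    {"translation": [1.5,0,0],"turn": [0,0,-0.72]},
    {"translation": [1.5,0,0],"turn": [0,0,-0.84]},
    {"translation": [1.5,0,0],"turn": [0,0,-0.96]},
    {"translation": [1.5,0,0],"turn": [0,0,-1.08]},
    {"translation": [1.5,0,0],"turn": [0,0,-1.2]},
    {"translation": [1.5,0,0],"turn": [0,0,-1.32]},
    {"translation": [1.5,0,0],"turn": [0,0,-1.44]}
  ]
}}

```text
clock: 42.18
position: [0.5509, -0.1772, 0.2141]
ee_rot: [-2.56, 1.82, -0.002]
force: [0.2, -0.5, 0.0]
width: 0.498
```

Emit:
{"api": "jog_arm", "payload": {
  "commands": [
    {"translation": [0,0,0],"turn": [0,0,-0.12]},
    {"translation": [0,0,0],"turn": [0,0,-0.24]},
    {"translation": [0,0,0],"turn": [0,0,-0.36]},
    {"translation": [0,0,0],"turn": [0,0,-0.48]},
    {"translation": [0,0,0],"turn": [0,0,-0.6]},
    {"translation": [0,0,0],"turn": [0,0,-0.72]},
    {"translation": [0,0,0],"turn": [0,0,-0.84]},
    {"translation": [0,0,0],"turn": [0,0,-0.96]},
    {"translation": [0,0,0],"turn": [0,0,-1.08]},
    {"translation": [0,0,0],"turn": [0,0,-1.2]},
    {"translation": [0,0,0],"turn": [0,0,-1.32]},
    {"translation": [0,0,0],"turn": [0,0,-1.44]}
  ]
}}

```text
clock: 43.18
position: [0.5509, -0.1773, 0.2141]
ee_rot: [3.125, 0.319, 0.002]
force: [0.5, -0.6, -0.8]
width: 0.5
```

Emit:
{"api": "jog_arm", "payload": {
  "commands": [
    {"translation": [0,0,0],"turn": [0,0,-0.12]},
    {"translation": [0,0,0],"turn": [0,0,-0.24]},
    {"translation": [0,0,0],"turn": [0,0,-0.36]},
    {"translation": [0,0,0],"turn": [0,0,-0.48]},
    {"translation": [0,0,0],"turn": [0,0,-0.6]},
    {"translation": [0,0,0],"turn": [0,0,-0.72]},
    {"translation": [0,0,0],"turn": [0,0,-0.84]},
    {"translation": [0,0,0],"turn": [0,0,-0.96]},
    {"translation": [0,0,0],"turn": [0,0,-1.08]},
    {"translation": [0,0,0],"turn": [0,0,-1.2]},
    {"translation": [0,0,0],"turn": [0,0,-1.32]},
    {"translation": [0,0,0],"turn": [0,0,-1.44]}
  ]
}}

```text
clock: 44.18
position: [0.5509, -0.1774, 0.2141]
ee_rot: [2.139, 2.3, 0.001]
force: [0.1, 0.7, 0.4]
width: 0.499
```

Emit:
{"api": "jog_arm", "payload": {
  "commands": [
    {"translation": [0,0,0],"turn": [0,0,-0.12]},
    {"translation": [0,0,0],"turn": [0,0,-0.24]},
    {"translation": [0,0,0],"turn": [0,0,-0.36]},
    {"translation": [0,0,0],"turn": [0,0,-0.39]},
    {"translation": [0,0,0],"turn": [0,0,-0.39]}
  ]
}}

```text
clock: 44.6
position: [0.5508, -0.1774, 0.2139]
ee_rot: [1.659, 2.667, 0.001]
force: [0.1, -0.3, -0.3]
width: 0.5
```

Run:
```python
from h import *
s=arm.observe(); print(s['clock'],s['position'],s['width'],s['force'],s['ft_torque'],s['joints'],'yaw',2*np.arctan2(s['ee_rot'][1],s['ee_rot'][0]))
go((.5512,-.1768,.2135),3.6017-2*np.pi+1.5*np.pi)
```

```text
44.6 [ 0.55077704 -0.17743791  0.21387317] 0.49993687325721353 [ 0.14285387 -0.27011145 -0.28453545] [ 0.12746247 -0.0656761  -0.04641396] [ 0.89984381  0.57627127 -1.03125274  1.64966655  0.52108108  1.21751192
  1.78205855] yaw 2.0284611486043285
  move [0.4 0.7 0.4] turn [ 0.001 -0.    -0.002]
```

Emit:
{"api": "jog_arm", "payload": {
  "commands": [
    {"translation": [0,0,0],"turn": [0,0,0]},
    {"translation": [0,0,0],"turn": [0,0,0]},
    {"translation": [0,0,0],"turn": [0,0,0]},
    {"translation": [0,0,0],"turn": [0,0,0]},
    {"translation": [0,0,0],"turn": [0,0,0]},
    {"translation": [0,0,0],"turn": [0,0,0]}
  ],
  "claw": 1,
  "grip_force": 50
}}

```text
clock: 45.1
position: [0.5506, -0.1773, 0.2139]
ee_rot: [1.662, 2.665, -0.0]
force: [0.8, -1.0, 0.1]
width: 0.259
```

Emit:
{"api": "jog_arm", "payload": {
  "commands": [
    {"translation": [0,0,0],"turn": [0,0,0.12]},
    {"translation": [0,0,0],"turn": [0,0,0.24]},
    {"translation": [0,0,0],"turn": [0,0,0.36]},
    {"translation": [0,0,0],"turn": [0,0,0.48]},
    {"translation": [0,0,0],"turn": [0,0,0.6]},
    {"translation": [0,0,0],"turn": [0,0,0.72]},
    {"translation": [0,0,0],"turn": [0,0,0.84]},
    {"translation": [0,0,0],"turn": [0,0,0.96]},
    {"translation": [0,0,0],"turn": [0,0,1.08]},
    {"translation": [0,0,0],"turn": [0,0,1.2]},
    {"translation": [0,0,0],"turn": [0,0,1.32]},
    {"translation": [0,0,0],"turn": [0,0,1.44]}
  ]
}}

```text
clock: 46.1
position: [0.5508, -0.1767, 0.2139]
ee_rot: [3.01, 0.901, 0.001]
force: [1.5, 0.1, -1.6]
width: 0.258
```

Emit:
{"api": "jog_arm", "payload": {
  "commands": [
    {"translation": [0,0,0],"turn": [0,0,0.12]},
    {"translation": [0,0,0],"turn": [0,0,0.24]},
    {"translation": [0,0,0],"turn": [0,0,0.36]},
    {"translation": [0,0,0],"turn": [0,0,0.48]},
    {"translation": [0,0,0],"turn": [0,0,0.6]},
    {"translation": [0,0,0],"turn": [0,0,0.72]},
    {"translation": [0,0,0],"turn": [0,0,0.84]},
    {"translation": [0,0,0],"turn": [0,0,0.96]},
    {"translation": [0,0,0],"turn": [0,0,1.08]},
    {"translation": [0,0,0],"turn": [0,0,1.2]},
    {"translation": [0,0,0],"turn": [0,0,1.32]},
    {"translation": [0,0,0],"turn": [0,0,1.44]}
  ]
}}

```text
clock: 47.1
position: [0.5514, -0.1768, 0.2139]
ee_rot: [-2.856, 1.306, -0.003]
force: [3.4, 0.0, -3.8]
width: 0.26
```

Emit:
{"api": "jog_arm", "payload": {
  "commands": [
    {"translation": [0,0,0],"turn": [0,0,0.12]},
    {"translation": [0,0,0],"turn": [0,0,0.24]},
    {"translation": [0,0,0],"turn": [0,0,0.36]},
    {"translation": [0,0,0],"turn": [0,0,0.48]},
    {"translation": [0,0,0],"turn": [0,0,0.6]},
    {"translation": [0,0,0],"turn": [0,0,0.72]},
    {"translation": [0,0,0],"turn": [0,0,0.84]},
    {"translation": [0,0,0],"turn": [0,0,0.96]},
    {"translation": [0,0,0],"turn": [0,0,1.08]},
    {"translation": [0,0,0],"turn": [0,0,1.2]},
    {"translation": [0,0,0],"turn": [0,0,1.32]},
    {"translation": [0,0,0],"turn": [0,0,1.44]}
  ]
}}

```text
clock: 48.1
position: [0.5513, -0.1774, 0.2139]
ee_rot: [-1.285, 2.865, -0.002]
force: [3.2, -2.4, -2.6]
width: 0.256
```

Emit:
{"api": "jog_arm", "payload": {
  "commands": [
    {"translation": [0,0,0],"turn": [0,0,0.12]},
    {"translation": [0,0,0],"turn": [0,0,0.24]},
    {"translation": [0,0,0],"turn": [0,0,0.36]},
    {"translation": [0,0,0],"turn": [0,0,0.39]},
    {"translation": [0,0,0],"turn": [0,0,0.39]}
  ]
}}

```text
clock: 48.52
position: [0.5512, -0.1775, 0.2139]
ee_rot: [-0.712, 3.059, -0.002]
force: [3.2, -3.2, -1.0]
width: 0.256
```

Run:
```python
from h import *
s=arm.observe(); print(s['clock'],s['position'],s['width'],s['force'],s['ft_torque'],s['joints'],'yaw',2*np.arctan2(s['ee_rot'][1],s['ee_rot'][0]))
```

```text
48.5167 [ 0.5512017  -0.17747582  0.21387383] 0.25633793111280806 [ 3.23712573 -3.24908838 -0.98794103] [-0.56156001 -0.79417089  0.00096737] [ 0.19392828  0.36983737  0.03379514  1.70887138 -0.01321222  1.06146258
 -2.45237144] yaw 3.598950992675963
```

Emit:
{"api": "jog_arm", "payload": {
  "commands": [
    {"translation": [0,0,0],"turn": [0,0,0]},
    {"translation": [0,0,0],"turn": [0,0,0]},
    {"translation": [0,0,0],"turn": [0,0,0]},
    {"translation": [0,0,0],"turn": [0,0,0]}
  ],
  "claw": 0
}}

```text
clock: 48.85
position: [0.5501, -0.1769, 0.2137]
ee_rot: [0.715, -3.059, -0.001]
force: [0.7, -0.7, 0.2]
width: 0.48
```

Emit:
{"api": "jog_arm", "payload": {
  "commands": [
    {"translation": [0,0,0],"turn": [0,0,-0.12]},
    {"translation": [0,0,0],"turn": [0,0,-0.24]},
    {"translation": [0,0,0],"turn": [0,0,-0.36]},
    {"translation": [0,0,0],"turn": [0,0,-0.48]},
    {"translation": [0,0,0],"turn": [0,0,-0.6]},
    {"translation": [0,0,0],"turn": [0,0,-0.72]},
    {"translation": [0,0,0],"turn": [0,0,-0.84]},
    {"translation": [0,0,0],"turn": [0,0,-0.96]},
    {"translation": [0,0,0],"turn": [0,0,-1.08]},
    {"translation": [0,0,0],"turn": [0,0,-1.2]},
    {"translation": [0,0,0],"turn": [0,0,-1.32]},
    {"translation": [0,0,0],"turn": [0,0,-1.44]}
  ]
}}

```text
clock: 49.85
position: [0.5502, -0.1771, 0.2137]
ee_rot: [2.56, -1.821, -0.001]
force: [0.2, -0.9, -0.1]
width: 0.497
```

Emit:
{"api": "jog_arm", "payload": {
  "commands": [
    {"translation": [0,0,0],"turn": [0,0,-0.12]},
    {"translation": [0,0,0],"turn": [0,0,-0.24]},
    {"translation": [0,0,0],"turn": [0,0,-0.36]},
    {"translation": [0,0,0],"turn": [0,0,-0.48]},
    {"translation": [0,0,0],"turn": [0,0,-0.6]},
    {"translation": [0,0,0],"turn": [0,0,-0.72]},
    {"translation": [0,0,0],"turn": [0,0,-0.84]},
    {"translation": [0,0,0],"turn": [0,0,-0.96]},
    {"translation": [0,0,0],"turn": [0,0,-1.08]},
    {"translation": [0,0,0],"turn": [0,0,-1.2]},
    {"translation": [0,0,0],"turn": [0,0,-1.32]},
    {"translation": [0,0,0],"turn": [0,0,-1.44]}
  ]
}}

```text
clock: 50.85
position: [0.5502, -0.1772, 0.2137]
ee_rot: [-3.125, -0.318, 0.0]
force: [0.8, 0.4, 0.3]
width: 0.5
```

Emit:
{"api": "jog_arm", "payload": {
  "commands": [
    {"translation": [0,0,0],"turn": [0,0,-0.12]},
    {"translation": [0,0,0],"turn": [0,0,-0.24]},
    {"translation": [0,0,0],"turn": [0,0,-0.26]},
    {"translation": [0,0,0],"turn": [0,0,-0.26]}
  ]
}}

```text
clock: 51.18
position: [0.5502, -0.1773, 0.2136]
ee_rot: [-3.06, -0.709, 0.0]
force: [-0.7, -0.2, -0.6]
width: 0.501
```

Run:
```python
from h import *
s=arm.observe(); print(s['clock'],s['position'],s['width'],s['force'],s['ft_torque'],s['joints'],'yaw',2*np.arctan2(s['ee_rot'][1],s['ee_rot'][0]))
go((.5512,-.1768,.2135),3.6-np.pi)
im=arm.get_image('side'); cv2.imwrite('pics/s3.png',im)
```

```text
51.1833 [ 0.55022186 -0.17730797  0.21360228] 0.5014515030156267 [-0.6606434  -0.23126495 -0.55732611] [ 0.03559736 -0.1175438   0.00277448] [ 0.67810413  0.45172283 -0.6480498   1.66773692  0.29631679  1.12276653
  0.40357849] yaw -5.828134159818332
  move [ 1.1 -0.   0.1] turn [-0.     0.    -0.003]
```

Grip and wind in steps, watching the torque.

Emit:
{"api": "jog_arm", "payload": {
  "commands": [
    {"translation": [0,0,0],"turn": [0,0,0]},
    {"translation": [0,0,0],"turn": [0,0,0]},
    {"translation": [0,0,0],"turn": [0,0,0]},
    {"translation": [0,0,0],"turn": [0,0,0]},
    {"translation": [0,0,0],"turn": [0,0,0]},
    {"translation": [0,0,0],"turn": [0,0,0]}
  ],
  "claw": 1,
  "grip_force": 55
}}

```text
clock: 51.73
position: [0.5509, -0.1769, 0.2139]
ee_rot: [3.06, 0.712, 0.001]
force: [1.7, 1.3, -0.7]
width: 0.26
```

Emit:
{"api": "jog_arm", "payload": {
  "commands": [
    {"translation": [0,0,0],"turn": [0,0,0.12]},
    {"translation": [0,0,0],"turn": [0,0,0.24]},
    {"translation": [0,0,0],"turn": [0,0,0.36]},
    {"translation": [0,0,0],"turn": [0,0,0.48]},
    {"translation": [0,0,0],"turn": [0,0,0.6]},
    {"translation": [0,0,0],"turn": [0,0,0.7]},
    {"translation": [0,0,0],"turn": [0,0,0.8]}
  ]
}}

```text
clock: 52.32
position: [0.5511, -0.1769, 0.2138]
ee_rot: [-3.094, 0.543, -0.002]
force: [3.2, -0.1, -1.6]
width: 0.262
```

Run:
```python
from h import *
s=arm.observe(); print(s['clock'],s['position'],s['width'],s['force'],s['ft_torque'],'yaw',2*np.arctan2(s['ee_rot'][1],s['ee_rot'][0]))
```

```text
52.3167 [ 0.55105235 -0.17689537  0.2138362 ] 0.2619133926141708 [ 3.20536368 -0.10970607 -1.61152015] [ 0.07477605 -0.7752921   0.23010198] yaw 5.935539211648949
```

Emit:
{"api": "jog_arm", "payload": {
  "commands": [
    {"translation": [0,0,0],"turn": [0,0,0.1]},
    {"translation": [0,0,0],"turn": [0,0,0.2]},
    {"translation": [0,0,0],"turn": [0,0,0.3]},
    {"translation": [0,0,0],"turn": [0,0,0.4]}
  ]
}}

```text
clock: 52.65
position: [0.5512, -0.1768, 0.2139]
ee_rot: [-2.926, 1.144, -0.002]
force: [4.0, 1.9, 0.8]
width: 0.266
```

Run:
```python
from h import *
s=arm.observe(); print(s['clock'],s['position'],s['width'],s['force'],s['ft_torque'],'yaw',2*np.arctan2(s['ee_rot'][1],s['ee_rot'][0]))
```

```text
52.65 [ 0.55119591 -0.17680226  0.21391856] 0.2658640472484331 [4.01555896 1.86925925 0.81332138] [ 0.62734257 -0.87032673  1.83262041] yaw 5.53804718576317
```

Emit:
{"api": "jog_arm", "payload": {
  "commands": [
    {"translation": [0,0,0],"turn": [0,0,0.1]},
    {"translation": [0,0,0],"turn": [0,0,0.2]},
    {"translation": [0,0,0],"turn": [0,0,0.3]}
  ]
}}

```text
clock: 52.9
position: [0.5536, -0.175, 0.2143]
ee_rot: [-2.72, 1.563, -0.007]
force: [15.9, 3.9, -8.1]
width: 0.302
```

Run:
```python
from h import *
s=arm.observe(); print(s['clock'],s['position'],s['width'],s['force'],s['ft_torque'],'yaw',2*np.arctan2(s['ee_rot'][1],s['ee_rot'][0]))
```

```text
52.9 [ 0.55355063 -0.17498755  0.21434716] 0.30223992363830254 [15.8873637   3.91995947 -8.07871159] [ 1.31929567 -3.43434515  1.63207149] yaw 5.24004350495736
```

Emit:
{"api": "jog_arm", "payload": {
  "commands": [
    {"translation": [0,0,0],"turn": [0,0,-0.1]},
    {"translation": [0,0,0],"turn": [0,0,-0.2]},
    {"translation": [0,0,0],"turn": [0,0,-0.3]},
    {"translation": [0,0,0],"turn": [0,0,-0.36]},
    {"translation": [0,0,0],"turn": [0,0,-0.36]},
    {"translation": [0,0,0],"turn": [0,0,-0.36]}
  ]
}}

```text
clock: 53.4
position: [0.5531, -0.1744, 0.2142]
ee_rot: [-2.958, 1.046, -0.006]
force: [9.2, 6.8, -4.8]
width: 0.26
```

Run:
```python
from h import *
s=arm.observe(); print(s['clock'],s['position'],s['width'],s['force'],s['ft_torque'],'yaw',2*np.arctan2(s['ee_rot'][1],s['ee_rot'][0])-2*np.pi)
```

```text
53.4 [ 0.55312984 -0.17438225  0.21415194] 0.259571362608027 [ 9.16128435  6.79282617 -4.76510847] [ 1.27639179 -2.19479743  0.33765654] yaw -0.6797762586915868
```

Emit:
{"api": "jog_arm", "payload": {
  "commands": [
    {"translation": [0,0,0],"turn": [0,0,0]},
    {"translation": [0,0,0],"turn": [0,0,0]},
    {"translation": [0,0,0],"turn": [0,0,0]},
    {"translation": [0,0,0],"turn": [0,0,0]}
  ],
  "claw": 0
}}

```text
clock: 53.73
position: [0.55, -0.1776, 0.2136]
ee_rot: [2.959, -1.053, -0.001]
force: [-0.4, 0.7, 0.5]
width: 0.481
```

Run:
```python
from h import *
s=arm.observe(); print(s['clock'],s['position'],s['width'],s['force'],s['ft_torque'],'yaw',2*np.arctan2(s['ee_rot'][1],s['ee_rot'][0])-2*np.pi)
c=arm.camera_info('wrist'); im=arm.get_image('wrist'); cv2.imwrite('pics/w17.png',im)
for q,z in [('crank',.157),('crank_stub',.227),('crank_knob',.233)]:
 for d in arm.landmark_of('wrist',q): print(q,np.round(d['at']),d['confidence'],onz(c,d['at'],z)[0].round(4))
go((.5512,-.1768,.2135),-.69)
```

```text
53.7333 [ 0.54998081 -0.17762635  0.21359714] 0.48056894771559894 [-0.38579055  0.66913419  0.461662  ] [ 0.01889218 -0.00520285  0.01846251] yaw -6.966998542391205
crank [318. 250.] 0.82 [ 0.5505 -0.1744  0.157 ]
crank_stub [322. 301.] 0.61 [ 0.551  -0.1773  0.227 ]
  move [ 0.3 -1.1  0.2] turn [0.    0.    0.007]
```

View pics/w17.png

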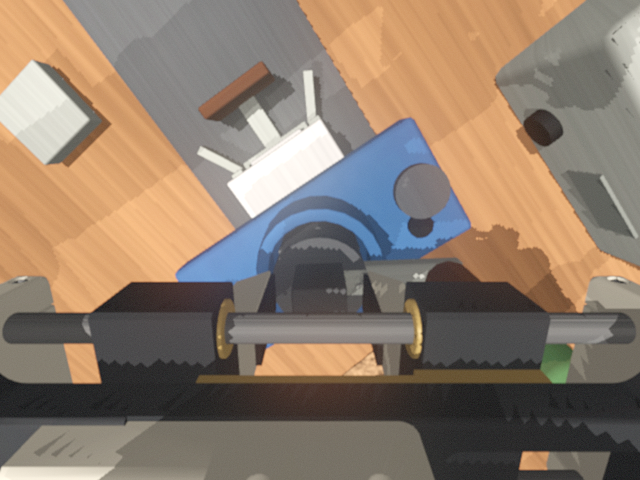

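Emit:
{"api": "jog_arm", "payload": {
  "commands": [
    {"translation": [0.3,-0.5,0],"turn": [0,0,0]},
    {"translation": [0.3,-0.5,0],"turn": [0,0,0]},
    {"translation": [0.3,-0.5,0],"turn": [0,0,0]},
    {"translation": [0.3,-0.5,0],"turn": [0,0,0]},
    {"translation": [0.3,-0.5,0],"turn": [0,0,0]},
    {"translation": [0.3,-0.5,0],"turn": [0,0,0]}
  ],
  "claw": 1,
  "grip_force": 50
}}

```text
clock: 54.43
position: [0.5511, -0.1771, 0.2137]
ee_rot: [2.96, -1.051, 0.0]
force: [0.3, -0.2, -0.3]
width: 0.262
```

Emit:
{"api": "jog_arm", "payload": {
  "commands": [
    {"translation": [0,0,-3],"turn": [0,0,0]},
    {"translation": [0,0,-8],"turn": [0,0,0]},
    {"translation": [0,0,-14],"turn": [0,0,0]},
    {"translation": [0,0,-22],"turn": [0,0,0]},
    {"translation": [0,0,-32],"turn": [0,0,0]},
    {"translation": [0,0,-44],"turn": [0,0,0]},
    {"translation": [0,0,-60],"turn": [0,0,0]},
    {"translation": [0,0,-76],"turn": [0,0,0]},
    {"translation": [0,0,-90],"turn": [0,0,0]},
    {"translation": [0,0,-97],"turn": [0,0,0]},
    {"translation": [0,0,-97],"turn": [0,0,0]}
  ]
}}

```text
clock: 55.35
position: [0.5517, -0.177, 0.3124]
ee_rot: [-2.96, 1.053, -0.004]
force: [0.5, -0.1, -0.5]
width: 0.005
```

Run:
```python
from h import *
s=arm.observe(); print(s['clock'],s['position'],s['width'],s['force'],s['ft_torque'])
c=arm.camera_info('wrist'); im=arm.get_image('wrist'); cv2.imwrite('pics/w18.png',im)
z=s['position'][2]-.0578
for q,zz in [('crank',z),('crank_stub',z+.07),('crank_knob',z+.076)]:
 for d in arm.landmark_of('wrist',q): print(q,np.round(d['at']),d['confidence'],onz(c,d['at'],zz)[0].round(4))
c=arm.camera_info('top'); im=arm.get_image('top')
for q in ['spray','mat']:
 for d in arm.landmark_of('top',q): print(q,d['confidence'],onz(c,d['at'],0)[0].round(4))
go((.476,-.43,.31),-1.3)
```

```text
55.35 [ 0.55169662 -0.17699009  0.31240372] 0.005285799704300264 [ 0.49096607 -0.10643093 -0.48777698] [ 0.06255776 -0.09459965 -0.03481792]
crank [316. 222.] 0.73 [ 0.5636 -0.1583  0.2546]
crank_stub [314. 244.] 0.9 [ 0.5677 -0.1531  0.3246]
crank_stub [296. 161.] 0.68 [ 0.5849 -0.1197  0.3246]
crank_knob [403. 240.] 0.86 [ 0.5999 -0.1743  0.3306]
spray 0.95 [ 0.6365 -0.4478  0.    ]
spray 0.29 [ 0.5556 -0.1737  0.    ]
mat 0.94 [ 0.4775 -0.4232  0.    ]
  move [ 1.019e+02  2.434e+02 -1.000e-01] turn [0.001 0.001 0.617]
```

View pics/w18.png

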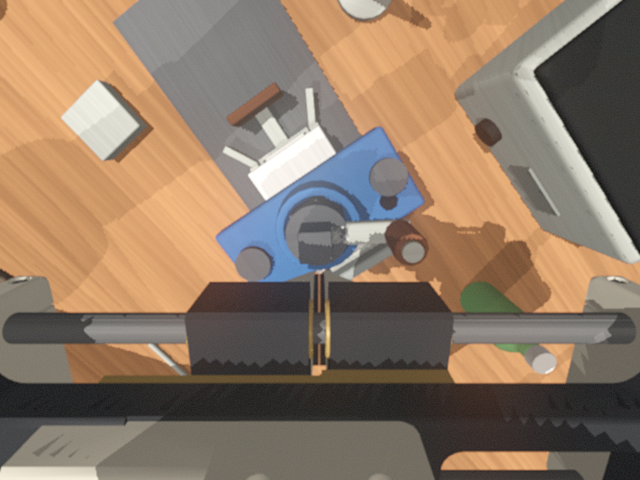

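Run:
```python
from h import *
c=arm.camera_info('wrist'); im=arm.get_image('wrist')
for z in [.157]:
  for q,zz in [('crank',z),('crank_stub',z+.07),('crank_knob',z+.076)]:
   for d in arm.landmark_of('wrist',q): print(q,np.round(d['at']),d['confidence'],onz(c,d['at'],zz)[0].round(4))
go((.5512,-.1768,.21),-.69)
```

```text
crank [316. 220.] 0.87 [ 0.5488 -0.174   0.157 ]
crank_stub [317. 248.] 0.79 [ 0.5464 -0.1785  0.227 ]
crank_knob [108. 120.] 0.57 [ 0.4968 -0.0218  0.233 ]
  move [ 1.000e-01 -3.000e-01  1.005e+02] turn [0.    0.    0.007]
```

Emit:
{"api": "jog_arm", "payload": {
  "commands": [
    {"translation": [0,0,0],"turn": [0,0,0]},
    {"translation": [0,0,0],"turn": [0,0,0]},
    {"translation": [0,0,0],"turn": [0,0,0]},
    {"translation": [0,0,0],"turn": [0,0,0]},
    {"translation": [0,0,0],"turn": [0,0,0]},
    {"translation": [0,0,25],"turn": [0,0,0]},
    {"translation": [0,0,50],"turn": [0,0,0]},
    {"translation": [0,0,70],"turn": [0,0,0]},
    {"translation": [0,0,85],"turn": [0,0,0]},
    {"translation": [0,0,95],"turn": [0,0,0]},
    {"translation": [0,0,99],"turn": [0,0,0]},
    {"translation": [0,0,99],"turn": [0,0,0]}
  ],
  "claw": 0
}}

```text
clock: 56.9
position: [0.5507, -0.1769, 0.2112]
ee_rot: [2.96, -1.052, -0.002]
force: [-0.1, 0.3, -0.2]
width: 0.498
```

Emit:
{"api": "jog_arm", "payload": {
  "commands": [
    {"translation": [0,0,0],"turn": [0,0,0]},
    {"translation": [0,0,0],"turn": [0,0,0]},
    {"translation": [0,0,0],"turn": [0,0,0]},
    {"translation": [0,0,0],"turn": [0,0,0]},
    {"translation": [0,0,0],"turn": [0,0,0]},
    {"translation": [0,0,0],"turn": [0,0,0]},
    {"translation": [0,0,0],"turn": [0,0,0]},
    {"translation": [0,0,0],"turn": [0,0,0]},
    {"translation": [0,0,0],"turn": [0,0,0]},
    {"translation": [0,0,0],"turn": [0,0,0]}
  ],
  "claw": 1,
  "grip_force": 60
}}

```text
clock: 57.73
position: [0.551, -0.1764, 0.2126]
ee_rot: [-2.961, 1.05, -0.001]
force: [-3.3, 2.1, 7.1]
width: 0.261
```

Run:
```python
from h import *
s=arm.observe(); print(s['clock'],s['position'],s['width'],s['force'],s['ft_torque'],2*np.arctan2(s['ee_rot'][1],s['ee_rot'][0]))
```

```text
57.7333 [ 0.5510255  -0.17641884  0.21255308] 0.2612350172547949 [-3.32671085  2.05715656  7.10276745] [0.4553699  0.66209386 0.57901476] 5.601367845931249
```

Emit:
{"api": "jog_arm", "payload": {
  "commands": [
    {"translation": [0,0,0],"turn": [0,0,-0.03]},
    {"translation": [0,0,0],"turn": [0,0,-0.06]},
    {"translation": [0,0,0],"turn": [0,0,-0.06]}
  ]
}}

```text
clock: 57.98
position: [0.5509, -0.1765, 0.2125]
ee_rot: [-2.991, 0.96, -0.0]
force: [-3.4, 3.4, 6.5]
width: 0.255
```

Emit:
{"api": "jog_arm", "payload": {
  "commands": [
    {"translation": [0,0,-1],"turn": [0,0,0]},
    {"translation": [0,0,-2],"turn": [0,0,0]},
    {"translation": [0,0,-3],"turn": [0,0,0]},
    {"translation": [0,0,-4],"turn": [0,0,0]},
    {"translation": [0,0,-4],"turn": [0,0,0]}
  ]
}}

```text
clock: 58.4
position: [0.5505, -0.1767, 0.2128]
ee_rot: [-2.99, 0.962, 0.004]
force: [7.9, 1.0, -27.2]
width: 0.259
```

Run:
```python
from h import *
s=arm.observe(); print(s['clock'],s['position'],s['width'],s['force'],s['ft_torque'],2*np.arctan2(s['ee_rot'][1],s['ee_rot'][0]))
c=arm.camera_info('wrist'); im=arm.get_image('wrist'); cv2.imwrite('pics/w19.png',im)
for q in ['crank','crank_stub']:
   for d in arm.landmark_of('wrist',q): print(q,np.round(d['at']),d['confidence'])
```

```text
58.4 [ 0.55050867 -0.17670345  0.21282006] 0.25922625798378257 [  7.88231784   0.95794615 -27.23367369] [ 0.05953737 -2.04186579  0.0698363 ] 5.660353275544397
crank [319. 253.] 0.58
```

Emit:
{"api": "jog_arm", "payload": {
  "commands": [
    {"translation": [0,0,3],"turn": [0,0,-0.02]},
    {"translation": [0,0,3],"turn": [0,0,-0.04]},
    {"translation": [0,0,3],"turn": [0,0,-0.06]},
    {"translation": [0,0,3],"turn": [0,0,-0.06]}
  ]
}}

```text
clock: 58.88
position: [0.5508, -0.1767, 0.2126]
ee_rot: [-3.019, 0.87, 0.001]
force: [0.1, 2.4, -6.6]
width: 0.257
```

Run:
```python
from h import *
s=arm.observe(); print(s['clock'],s['position'],s['width'],s['force'],s['ft_torque'],2*np.arctan2(s['ee_rot'][1],s['ee_rot'][0]))
```

```text
58.8833 [ 0.55081312 -0.17674498  0.21257161] 0.2568214398724043 [ 0.13800705  2.43600048 -6.56561952] [ 0.71311864 -0.16054278  0.00527625] 5.722037395430964
```

Emit:
{"api": "jog_arm", "payload": {
  "commands": [
    {"translation": [0,0,-1],"turn": [0,0,0]},
    {"translation": [0,0,-2],"turn": [0,0,0]},
    {"translation": [0,0,-3],"turn": [0,0,0]},
    {"translation": [0,0,-3],"turn": [0,0,0]}
  ]
}}

```text
clock: 59.22
position: [0.5508, -0.1767, 0.2158]
ee_rot: [-3.018, 0.873, 0.001]
force: [0.2, 3.0, -5.7]
width: 0.26
```

Run:
```python
from h import *
s=arm.observe(); print(s['clock'],s['position'],s['width'],s['force'],s['ft_torque'],2*np.arctan2(s['ee_rot'][1],s['ee_rot'][0]))
```

```text
59.2167 [ 0.550823   -0.1767268   0.21583981] 0.26047833371944723 [ 0.15021792  2.95194298 -5.66105011] [0.88404613 0.01152878 0.09185943] 5.720140444578217
```

Emit:
{"api": "jog_arm", "payload": {
  "commands": [
    {"translation": [0,0,-3],"turn": [0,0,0]},
    {"translation": [0,0,-7],"turn": [0,0,0]},
    {"translation": [0,0,-12],"turn": [0,0,0]},
    {"translation": [0,0,-18],"turn": [0,0,0]},
    {"translation": [0,0,-26],"turn": [0,0,0]},
    {"translation": [0,0,-36],"turn": [0,0,0]},
    {"translation": [0,0,-50],"turn": [0,0,0]},
    {"translation": [0,0,-65],"turn": [0,0,0]},
    {"translation": [0,0,-80],"turn": [0,0,0]},
    {"translation": [0,0,-93],"turn": [0,0,0]},
    {"translation": [0,0,-97],"turn": [0,0,0]},
    {"translation": [0,0,-97],"turn": [0,0,0]}
  ]
}}

```text
clock: 60.22
position: [0.5517, -0.1776, 0.3147]
ee_rot: [3.017, -0.874, 0.006]
force: [0.6, -1.0, -5.3]
width: 0.258
```

Run:
```python
from h import *
s=arm.observe(); print(s['clock'],s['position'],s['width'],s['force'],s['ft_torque'],2*np.arctan2(s['ee_rot'][1],s['ee_rot'][0]))
c=arm.camera_info('wrist'); im=arm.get_image('wrist'); cv2.imwrite('pics/w20.png',im)
z=s['position'][2]-.0565
for q,zz in [('crank',z),('crank_stub',z+.07),('crank_knob',z+.076)]:
 for d in arm.landmark_of('wrist',q): print(q,np.round(d['at']),d['confidence'],onz(c,d['at'],zz)[0].round(4))
go((.476,-.43,.31),-1.3)
```

```text
60.2167 [ 0.55173847 -0.17758983  0.3147465 ] 0.2580437056229071 [ 0.58829214 -0.9845579  -5.28360033] [-0.03154829 -0.04832866  0.07301341] -0.5637723057883791
crank [317. 254.] 0.89 [ 0.5506 -0.1761  0.2582]
crank_stub [318. 307.] 0.83 [ 0.55   -0.1787  0.3282]
  move [ 72.1 253.6   2. ] turn [0.001 0.001 0.737]
```

Emit:
{"api": "jog_arm", "payload": {
  "commands": [
    {"translation": [6,20,0],"turn": [0,0,0.06]},
    {"translation": [14,50,0],"turn": [0,0,0.15]},
    {"translation": [23,80,0],"turn": [0,0,0.24]},
    {"translation": [32,112,0],"turn": [0,0,0.33]},
    {"translation": [41,144,0],"turn": [0,0,0.42]},
    {"translation": [50,176,0],"turn": [0,0,0.51]},
    {"translation": [59,207,0],"turn": [0,0,0.6]},
    {"translation": [66,232,0],"turn": [0,0,0.68]},
    {"translation": [70,247,0],"turn": [0,0,0.737]},
    {"translation": [72,253,0],"turn": [0,0,0.737]},
    {"translation": [72,253,0],"turn": [0,0,0.737]}
  ]
}}

```text
clock: 61.33
position: [0.4756, -0.431, 0.3116]
ee_rot: [2.499, -1.903, -0.002]
force: [-0.2, 0.1, -5.0]
width: 0.259
```

Emit:
{"api": "jog_arm", "payload": {
  "commands": [
    {"translation": [0,0,15],"turn": [0,0,0]},
    {"translation": [0,0,45],"turn": [0,0,0]},
    {"translation": [0,0,75],"turn": [0,0,0]},
    {"translation": [0,0,105],"turn": [0,0,0]},
    {"translation": [0,0,135],"turn": [0,0,0]},
    {"translation": [0,0,165],"turn": [0,0,0]},
    {"translation": [0,0,192],"turn": [0,0,0]},
    {"translation": [0,0,215],"turn": [0,0,0]},
    {"translation": [0,0,230],"turn": [0,0,0]},
    {"translation": [0,0,240],"turn": [0,0,0]},
    {"translation": [0,0,245],"turn": [0,0,0]},
    {"translation": [0,0,245],"turn": [0,0,0]}
  ]
}}

```text
clock: 62.33
position: [0.4772, -0.4281, 0.0671]
ee_rot: [-2.502, 1.898, 0.002]
force: [0.1, 0.4, -5.6]
width: 0.26
```

Run:
```python
from h import *
s=arm.observe(); print(s['clock'],s['position'],s['ee_rot'],s['width'],s['force'],s['ft_torque'])
```

```text
62.3333 [ 0.47718257 -0.42808222  0.06706355] [-2.50219461e+00  1.89843787e+00  1.93913672e-03] 0.26023461675601756 [ 0.11907365  0.4490448  -5.57985332] [-0.02019819  0.03144203  0.03861767]
```

Emit:
{"api": "jog_arm", "payload": {
  "commands": [
    {"translation": [0,0,1.5],"turn": [0,0,0]},
    {"translation": [0,0,3],"turn": [0,0,0]},
    {"translation": [0,0,4.5],"turn": [0,0,0]},
    {"translation": [0,0,4.5],"turn": [0,0,0]}
  ]
}}

```text
clock: 62.67
position: [0.4771, -0.4295, 0.0637]
ee_rot: [2.501, -1.901, 0.001]
force: [-0.5, 0.6, -4.2]
width: 0.258
```

Emit:
{"api": "jog_arm", "payload": {
  "commands": [
    {"translation": [0,0,1],"turn": [0,0,0]},
    {"translation": [0,0,1.5],"turn": [0,0,0]},
    {"translation": [0,0,1.5],"turn": [0,0,0]}
  ]
}}

```text
clock: 62.92
position: [0.4768, -0.4294, 0.0618]
ee_rot: [2.501, -1.901, 0.0]
force: [-0.4, -0.5, -4.7]
width: 0.258
```

Emit:
{"api": "jog_arm", "payload": {
  "commands": [
    {"translation": [0,0,0.7],"turn": [0,0,0]},
    {"translation": [0,0,1.4],"turn": [0,0,0]},
    {"translation": [0,0,1.4],"turn": [0,0,0]}
  ]
}}

```text
clock: 63.17
position: [0.4771, -0.4296, 0.0612]
ee_rot: [2.501, -1.901, 0.001]
force: [-1.8, 0.9, 3.7]
width: 0.258
```

Emit:
{"api": "jog_arm", "payload": {
  "commands": [
    {"translation": [0,0,0.5],"turn": [0,0,0]},
    {"translation": [0,0,1],"turn": [0,0,0]},
    {"translation": [0,0,1],"turn": [0,0,0]}
  ]
}}

```text
clock: 63.42
position: [0.4771, -0.4299, 0.0611]
ee_rot: [2.5, -1.901, 0.002]
force: [-3.9, 2.2, 12.9]
width: 0.256
```

Contact with the mat. Back off the press slightly, release, and rise straight up.

Emit:
{"api": "jog_arm", "payload": {
  "commands": [
    {"translation": [0,0,-1],"turn": [0,0,0]},
    {"translation": [0,0,-1],"turn": [0,0,0]}
  ]
}}

```text
clock: 63.58
position: [0.477, -0.4298, 0.0611]
ee_rot: [2.501, -1.901, 0.002]
force: [-2.5, 1.0, 7.1]
width: 0.259
```

Emit:
{"api": "jog_arm", "payload": {
  "commands": [
    {"translation": [0,0,0],"turn": [0,0,0]},
    {"translation": [0,0,0],"turn": [0,0,0]},
    {"translation": [0,0,0],"turn": [0,0,0]},
    {"translation": [0,0,0],"turn": [0,0,0]},
    {"translation": [0,0,0],"turn": [0,0,0]}
  ],
  "claw": 0
}}

```text
clock: 64.0
position: [0.4769, -0.4293, 0.0602]
ee_rot: [-2.501, 1.901, -0.0]
force: [0.5, -0.0, 0.6]
width: 0.495
```

Emit:
{"api": "jog_arm", "payload": {
  "commands": [
    {"translation": [0,0,-15],"turn": [0,0,0]},
    {"translation": [0,0,-40],"turn": [0,0,0]},
    {"translation": [0,0,-75],"turn": [0,0,0]},
    {"translation": [0,0,-110],"turn": [0,0,0]},
    {"translation": [0,0,-145],"turn": [0,0,0]},
    {"translation": [0,0,-180],"turn": [0,0,0]},
    {"translation": [0,0,-205],"turn": [0,0,0]},
    {"translation": [0,0,-210],"turn": [0,0,0]},
    {"translation": [0,0,-210],"turn": [0,0,0]}
  ]
}}

```text
clock: 64.75
position: [0.4778, -0.4299, 0.2727]
ee_rot: [2.501, -1.901, 0.007]
force: [0.1, 0.6, -0.3]
width: 0.504
```

Run:
```python
from h import *
s=arm.observe(); print(s['clock'],s['position'],s['width'],s['force'])
c=arm.camera_info('wrist'); im=arm.get_image('wrist'); a=im
for q,z in [('crank',.004),('crank_stub',.074),('crank_knob',.08),('mat',0)]:
 for d in arm.landmark_of('wrist',q): print(q,np.round(d['at']),d['confidence'],onz(c,d['at'],z)[0].round(4))
b=arm.get_image('side')[220:420,210:410]; t=arm.get_image('top')
c=arm.camera_info('top')
for q,z in [('tray_handle',.046),('frame0',.014)]:
 for d in arm.landmark_of('top',q): print(q,d['confidence'],onz(c,d['at'],z)[0].round(4))
L=cv2.resize(a,(420,315)); Rr=cv2.resize(b,(380,380),interpolation=cv2.INTER_CUBIC); o=np.zeros((380,800,3),np.uint8); o[:315,:420]=L; o[:,420:]=Rr
cv2.imwrite('pics/fin.png',o)
```

```text
64.75 [ 0.4777798  -0.42994883  0.27265813] 0.5036870621494525 [ 0.06883623  0.6110511  -0.25561021]
crank [314. 201.] 0.62 [ 0.4741 -0.4245  0.004 ]
crank_stub [318. 217.] 0.96 [ 0.4713 -0.4303  0.074 ]
crank_stub [378. 210.] 0.22 [ 0.4952 -0.4914  0.074 ]
crank_knob [378. 207.] 0.58 [ 0.4994 -0.4884  0.08  ]
mat [316. 197.] 0.93 [ 0.4793 -0.4257  0.    ]
tray_handle 0.57 [ 0.563  -0.0442  0.046 ]
frame0 0.5 [ 0.5565 -0.1225  0.014 ]
```

View pics/fin.png

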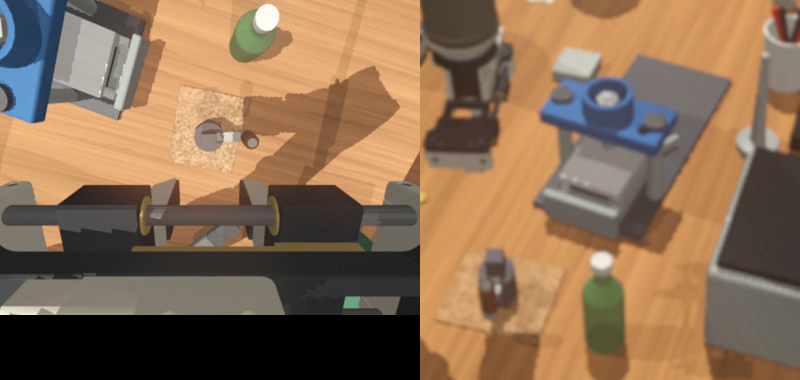

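```bash
python3 -c "
from cell import arm
print(arm.sign_off())"
```

```text
the job is handed in; nothing more can be done
None
```

I finished the whole job and handed it in at about 65 s of the 210 s allowed. No verdict was reported.

- **Frames and tray:** There were two mould frames, and I set them flat in the rear and middle bays. I slid the tray in until it hit the back stop, where the push force rose to about 30 N with no further movement. The last top view still puts the handle within 2–3 mm of its home position.
- **Winding:** The crank dropped onto the hexagon at the angle read from the wrist picture. I wound it clockwise about 1.67 turns, until it stalled at about 1.8 N m (normal winding was about 0.2). The platen depth itself was never read; that stall is the evidence that it is fully down. The stub slipped about 0.3 rad in the fingers at the stall.
- **Lifting the crank off:** The first lift failed because the crank had jammed on the hexagon and the fingers slid off the stub. I regripped it and a slow lift jammed too. Easing it back a few degrees freed it, and it then lifted cleanly. That easing could have raised the platen by 0.2–0.3 mm at most.
- **Last checks:** The crank stands upright on the mat, within about 10 mm of its centre, with its arm pointing a different way than at the start. The gripper is clear of everything. In the final pictures the spray bottle, the mandrel and the bench block look undisturbed. I did not measure their positions again, and I did not re-check the jar or hammer.

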